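# Load leg blocks into a gang-planing clamp

## Task

Get the three oak leg blocks ready for planing their end grain together. One stands in the wooden clamp already; slide the other two along the bench, upright, one after the other, in at its flared open end (do not lift them in over the rails), until all three stand in single file, tight against one another and against the stop. Then swing the cam lever fully home, along the rail, so that the jaw grips the row; leave the plane and the flat offcut lying where they are.

Things in the scene. Friction and masses are not known exactly. Their poses are not given: they have to be found in the camera images.
- gang_clamp: wooden clamp screwed to the bench: two parallel rails 55 mm high, lane between them on the bench itself. Origin on the bench, on the lane's centre line, at the foot of the stop's face (x = 0; stop 34 mm thick). x runs along the lane from the mouth to the stop, y towards the movable jaw (the robot's side), z up. Three blocks in file have centres at x = -140, -84, -28 mm
- lane_mouth (a point): middle of the clamp's open mouth, on the bench, at x = -208 mm in the clamp's frame (same axes); gap here about 86 mm. The flare narrows to the straight lane from x = -178 mm to the stop: fixed rail's inner face y = -31, outer -57 mm; movable jaw's inner face y = +31, outer +53 mm with the lever open (lane 62 mm wide); closing moves the jaw 6 mm in proportion, gripping 56 mm blocks
- cam_lever (a joint): angle of the cam lever about an upright pivot beside the jaw, rad: 0 open, the handle points square away from the jaw (clamp's +y); 1.57 fully home, it lies along the jaw and points to the stop end (clamp's +x). Closes clockwise seen from above, takes up to 10 N at the handle, stays where it is left, starts nearly open
- lever_pivot (a point): pivot of the cam lever, 25 mm above the bench, at x = -85, y = +77 mm in the clamp's frame. Round it: a cam disc 48 mm across, z 13 to 34 mm, on a 12 mm high base 66 x 52 mm
- lever_knob (a point): centre of the turned wooden knob at the lever's end, 83 mm from the pivot, 36 mm above the bench; knob upright, 25 mm across, from 18 to 53 mm above the bench. The steel rod between cam and knob is 12 mm thick, about 27 mm above the bench, 36 to 75 mm from the pivot
- leg_1_mid (a point): laminated oak leg block, 56 x 56 x 58 mm high, about 0.17 kg, upright; it stands to the right of the clamp, on the side of its mouth. This point is its centre, 29 mm above its underside; x and y axes square to its side faces, z up. The three blocks are alike and may go in any order
- leg_2_mid (a point): laminated oak leg block, 56 x 56 x 58 mm high, about 0.17 kg, upright; it stands to the right of the clamp, on the side of its mouth. This point is its centre, 29 mm above its underside; x and y axes square to its side faces, z up. The three blocks are alike and may go in any order
- leg_3_mid (a point): laminated oak leg block, 56 x 56 x 58 mm high, about 0.17 kg, upright; it stands loose in the clamp's lane already, 7 to 37 mm short of the stop. This point is its centre, 29 mm above its underside; x and y axes square to its side faces, z up. The three blocks are alike and may go in any order
- block_plane: small metal block plane, 50 x 160 x 52 mm, lying at the right, beyond the blocks; origin at the centre of its underside. A bystander: leave it lying
- offcut: flat hardwood offcut, 42 x 85 x 20 mm, lying near the front edge, between the blocks and the clamp; origin at the centre of its underside. A bystander, not a leg block: leave it lying
Things that resemble listed ones, but are neither listed nor needed, are in the scene too. What is shaped like the part that bears leg_2_mid but black is not meant.

How it is judged:
By the outcome, as a careful person would: the job done as asked, in the order asked, and still so for the second after the job is handed in, with the robot touching nothing.
It also fails if it takes over 67 s, if anything falls off the work surface, if the arm or the gripper's body presses on something with over 40 N, if the wrist force passes 120 N, or if a joint passes its speed limit or range.

## Robot

A 7-joint arm with a two-finger parallel gripper is mounted at the origin on a cart in front of the work surface, level with it; the furniture and walls round the work are solid. World frame = base frame: x ahead of the robot, y to its left, z up, the work surface at z = 0. Lengths are in m, angles in rad, forces in N, time in s.
With the tool pointing down it reaches from about 0.4 to 0.875 m from the base axis. Payload 6.5 kg.
Tool frame: the origin (TCP) lies at the very end of the fingers, on their centre line; the grasp point (between the pads) lies 19 mm behind it; z points along the fingers, y is the direction in which the jaws open and shut (so a half turn about z gives the same grasp; the last joint's range is limited). The gripper opens to 88 mm and grips with 3 to 60 N. Pads are 18 mm wide; open, the fingers measure 123 mm over their backs; the gripper's body (75 mm by 187 mm) begins 45 mm behind the grasp point.
Start: joints at [1.098, 0.536, -0.004, 1.538, 0.003, 1.067, -0.071], TCP at [0.257, -0.597, 0.239] pointing down, gripper open.
Joint ranges: [-2.7, 2.7], [-0.37, 2.16], [-1.27, 1.26], [0.24, 2.4], [-1.31, 4.45], [0.19, 1.91], [-2.76, 2.76]. Speed limits (rad/s): [2.39, 2.39, 3.14, 3.14, 3.14, 3.14, 3.14].

## Interface

Orientations are given as a unit quaternion [w, x, y, z].
In Python, from rig import telemetry, get_image, job, finder gives the robot as it stands.
- The arm moves only by the tool servo_tool, never from a script. Its argument "series" is a list of rows, each an object of numbers: "claw": the closure, from 0 (fully open) to 1 (shut); "tx", "ty", "tz": the shift along the tool's x, y, z in m; "twist": the turn about the tool's z in degrees. In form: [{"claw": .., "tx": .., "ty": .., "tz": .., "twist": ..}, ...]. A call has 1 to 12 rows; each row is the pose to reach, as a shift and turn from the pose commanded when the call began, along the tool's axes at that moment; what a row does not reach only later rows make up. A row lasts 1/12 s, in which the tool goes at most 41.7 mm and 7.16 degrees, less where a joint would pass 70% of its speed; a pose out of reach is approached as far as the arm can. A call with a gripper value outside its range is refused whole. The fingers move at their own pace and stop on an object; "force" is the grip in N (left out, the last holds). Time passes only in rows, so rows that repeat a pose let the fingers close. It gives the time, the measured TCP pose, the force and the opening at its end, in the units of the state.
- telemetry.sense(): the state, without advancing time (a new reading comes with each control period).
- get_image(name): name is "scene" or "top" or "wrist"; returns a dict with "pixels" (420x560x3 uint8, blue, green, red), "fx", "fy", "cx", "cy" (pixels), "xyz" and "attitude" of the camera in the world. Camera axes: x right, y down, z forward; pixel columns grow to the right and rows downward; lengths in m; the calibration is good to about 2 mm. A picture is of the moment at which its call begins. There is no depth.
- job.sign_off(): hands the job in, once; it reports no verdict.
Trained networks look in a picture, given as the dict that the camera call returned (one of the last four; its "shot" number tells which), for a name from the list of things; names that differ only in an ending like _2 or _b are one class to them, and where a whole thing is asked for, a point or a joint stands for the part that bears it (a point fixed in the world has none). Each returns a list of dicts, best first, with "p" (0 to 1); they miss things now and then, are a little off and sometimes report something else, mostly with a low value. They report only what shows in the picture. A call takes as long as a camera call. They do not tell look-alikes from the thing itself.
- finder.silhouettes(thing, picture): "region" (420x560 bool, what is visible of it) and "bbox" ([left, top, right, bottom] in pixels, round what is visible of it).
- finder.mark_of(thing, picture): "point" ([row, column] in pixels: a listed point, or the origin of a listed thing).
The state is a dict: "clock": time; "q": joint angles; "joint_vel": joint speeds; "joint_efforts": joint torques, N m; "tool_pos": TCP position; "tool_rot": TCP orientation; "contact_force": force on the tool from outside, world axes, zero at the start; "ft_torque": the same for the moment, N m; "width": opening from 0.0 (shut) to 1.0 (fully open).
Only numpy, scipy, OpenCV 4.12 (cv2) and the standard library are available. Lean on these libraries where they do the work, as an engineer would, in place of code of your own. Each camera call takes 0.05 s, during which the arm holds its last target.

## Working session

There is one attempt and no reset: what is moved stays moved. The work goes in short steps, Python scripts to look and compute and a tool call to move; the robot and the scene stay as the last step left them, time stands still between calls to the robot, and variables do not carry over. Pictures are saved under pics/ and viewed, and the job is handed in when it is done.

Besides the shell and the picture viewer there is one more tool, called after "Emit:" in YAML: its name, and indented under it one key for each argument. servo_tool: Moves the arm, as the interface text tells. Its arguments: {"type":"object","properties":{"series":{"type":"array","items":{"type":"object","properties":{"claw":{"type":"number"},"tx":{"type":"number"},"ty":{"type":"number"},"tz":{"type":"number"},"twist":{"type":"number"}}}},"force":{"type":"number"}},"required":["series"]}

```bash
ls; mkdir -p pics
python3 - <<'E'
from rig import telemetry, get_image, job, finder
import cv2, pickle
s=telemetry.sense(); print(s)
for n in ["scene","top","wrist"]:
    d=get_image(n); cv2.imwrite(f"pics/{n}0.png",d["pixels"]); print(n,{k:v for k,v in d.items() if k!="pixels"})
    pickle.dump(d,open(f"pics/{n}0.pkl","wb"))
    for t in ["gang_clamp","lane_mouth","lever_pivot","lever_knob","leg_1_mid","block_plane","offcut"]:
        print(n,t,[(round(r["p"],2),[round(float(v)) for v in r["point"]]) for r in finder.mark_of(t,d)])
E
```

```text
pics
{'clock': 0.0, 'q': array([ 1.09779134,  0.53716373, -0.00442338,  1.53884435,  0.00263397,
        1.06731079, -0.07120166]), 'joint_vel': array([ 6.82220277e-04, -2.29815679e-04,  1.08331792e-03, -2.83542379e-05,
       -1.38632661e-03, -4.37746472e-04, -5.19706237e-04]), 'joint_efforts': array([-1.27870107e-04, -5.70990872e+01,  9.90590081e-01, -2.51612270e+01,
       -5.61907876e-02,  1.77577673e-02,  1.72684545e-04]), 'tool_pos': array([ 0.25691694, -0.59640989,  0.23785204]), 'tool_rot': array([-8.22382124e-04,  9.79377145e-01,  2.02038775e-01, -2.53262531e-04]), 'contact_force': array([-0.3583973 , -0.41572324, -0.27211038]), 'ft_torque': array([ 0.08388632, -0.00184975,  0.04746881]), 'width': 1.0012793985304995}
scene {'fx': 399.15367104333177, 'fy': 399.15367104333177, 'cx': 278.2445032149491, 'cy': 209.6346991101675, 'xyz': array([-0.65638415,  0.56042477,  0.66264928]), 'attitude': array([ 0.27997462, -0.43671182,  0.72265895, -0.45679431]), 'shot': 1}
scene gang_clamp [(0.94, [242, 168])]
scene lane_mouth [(0.81, [225, 221])]
scene lever_pivot [(0.56, [239, 200])]
s
[... 366 characters left out ...]
ot': 2}
top gang_clamp [(0.97, [190, 149])]
top lane_mouth [(0.98, [192, 215])]
top lever_pivot [(0.6, [215, 175])]
top lever_knob [(0.71, [244, 167]), (0.64, [208, 172])]
top leg_1_mid [(0.62, [209, 282])]
top block_plane [(0.77, [195, 422]), (0.48, [192, 147])]
top offcut [(0.91, [247, 240]), (0.61, [211, 171])]
wrist {'fx': 308.10354761485013, 'fy': 308.10354761485013, 'cx': 275.5867542812471, 'cy': 212.1917894131372, 'xyz': array([ 0.33251473, -0.56497426,  0.38351125]), 'attitude': array([ 0.13392323,  0.82477253, -0.54221724, -0.08840425]), 'shot': 3}
wrist gang_clamp []
wrist lane_mouth []
wrist lever_pivot []
wrist lever_knob []
wrist leg_1_mid []
wrist block_plane []
wrist offcut []
```

View pics/top0.png

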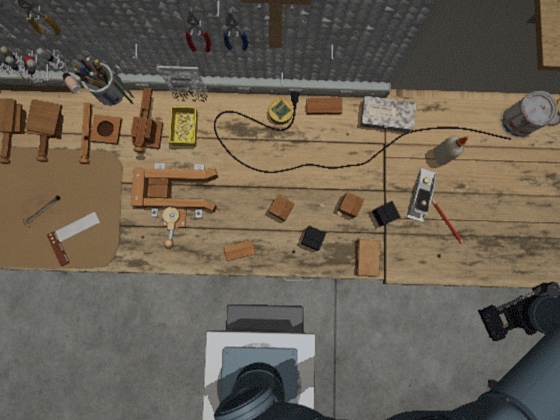

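View pics/scene0.png

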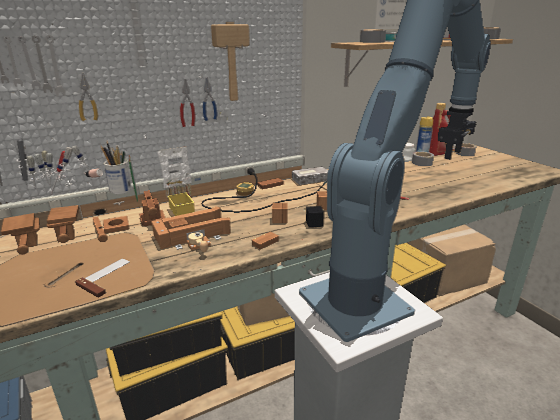

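Run:
```python
import cv2
i=cv2.imread("pics/top0.png")[130:290,120:470]
cv2.imwrite("pics/top0z.png",cv2.resize(i,None,fx=2.28,fy=2.28,interpolation=cv2.INTER_CUBIC))
```

```text
(no output)
```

View pics/top0z.png

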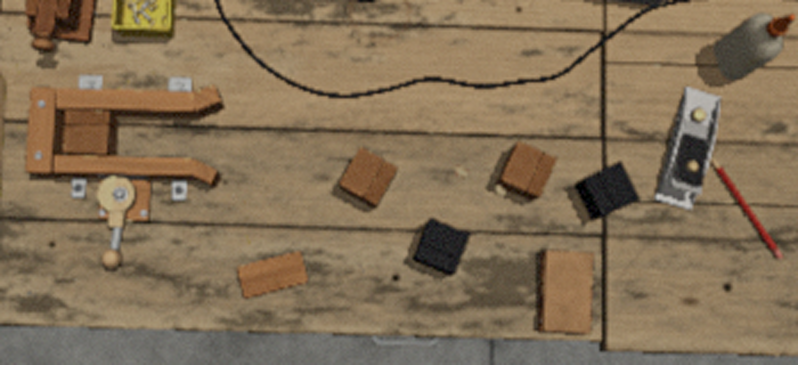

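The top view shows the clamp at the left with its stop at about col 135 and its mouth at col 215. The two oak blocks are at about (281,208) and (350,204), both (col,row). The black decoys are at (313,239) and (385,214), the offcut at (239,250), and the knob at (168,244).

```bash
cat > h.py <<'E'
import numpy as np, cv2, pickle
from scipy.spatial.transform import Rotation as R
def rot(q): return R.from_quat([q[1],q[2],q[3],q[0]])
def px2w(d,row,col,z):
    v=np.array([(col-d["cx"])/d["fx"],(row-d["cy"])/d["fy"],1.0])
    w=rot(d["attitude"]).apply(v); c=np.asarray(d["xyz"])
    return c+w*(z-c[2])/w[2]
def w2px(d,p):
    v=rot(d["attitude"]).inv().apply(np.asarray(p)-d["xyz"])
    return v[...,1]/v[...,2]*d["fy"]+d["cy"], v[...,0]/v[...,2]*d["fx"]+d["cx"]
def yaw(s):
    x=rot(s["tool_rot"]).apply([1,0,0]); return np.arctan2(x[1],x[0])
def go(s,p,yw=None):
    """shift in tool axes (tx,ty,tz,twist deg) to world p, tool-x yaw yw"""
    t=rot(s["tool_rot"]).inv().apply(np.asarray(p)-s["tool_pos"])
    tw=0 if yw is None else -np.degrees((yw-yaw(s)+np.pi)%(2*np.pi)-np.pi)
    return np.round(t,4), round(tw,2)
E
python3 - <<'E'
from h import *
from rig import get_image, finder, telemetry
d=pickle.load(open("pics/top0.pkl","rb"))
for n,z,(r,c) in [("mouth",0,(192,215)),("clamp",0,(190,149)),("pivot",.025,(215,175)),("knob",.036,(244,167)),("leg",.029,(209,282)),("offcut",0,(247,240)),("plane",0,(195,422))]:
    print(n,px2w(d,r,c,z).round(3))
d=get_image("top"); pickle.dump(d,open("pics/top1.pkl","wb"))
o=np.zeros((420,560,3),np.uint8)
for r in finder.silhouettes("leg_1_mid",d):
    m=r["region"].astype(np.uint8); print("leg",round(r["p"],2),r["bbox"],m.sum())
for r in finder.silhouettes("gang_clamp",d): print("clamp",round(r["p"],2),r["bbox"])
for t in ["lane_mouth","gang_clamp","lever_pivot","lever_knob"]:
  print(t,[(round(r["p"],2),np.round(r["point"],1)) for r in finder.mark_of(t,d)])
i=d["pixels"]
cv2.imwrite("pics/a.png",cv2.resize(i[160:280,120:260],None,fx=5.6,fy=5,interpolation=cv2.INTER_CUBIC))
cv2.imwrite("pics/b.png",cv2.resize(i[180:240,260:380],None,fx=6,fy=6,interpolation=cv2.INTER_CUBIC))
E
```

```text
mouth [0.565 0.152 0.   ]
clamp [0.565 0.353 0.   ]
pivot [0.488 0.264 0.025]
knob [0.4   0.28  0.036]
leg [ 0.514 -0.053  0.029]
offcut [0.399 0.07  0.   ]
plane [ 0.574 -0.482  0.   ]
leg 0.67 [271.4, 196.3, 293.9, 220.4] 337
clamp 0.95 [132.9, 161.8, 219.1, 246.4]
clamp 0.37 [161.7, 206.6, 179.2, 248.1]
lane_mouth [(0.55, array([194.9, 218.7]))]
gang_clamp [(0.66, array([188. , 148.2]))]
lever_pivot [(0.8, array([211.4, 171.9]))]
lever_knob [(0.82, array([241.2, 169.6]))]
```

View pics/a.png

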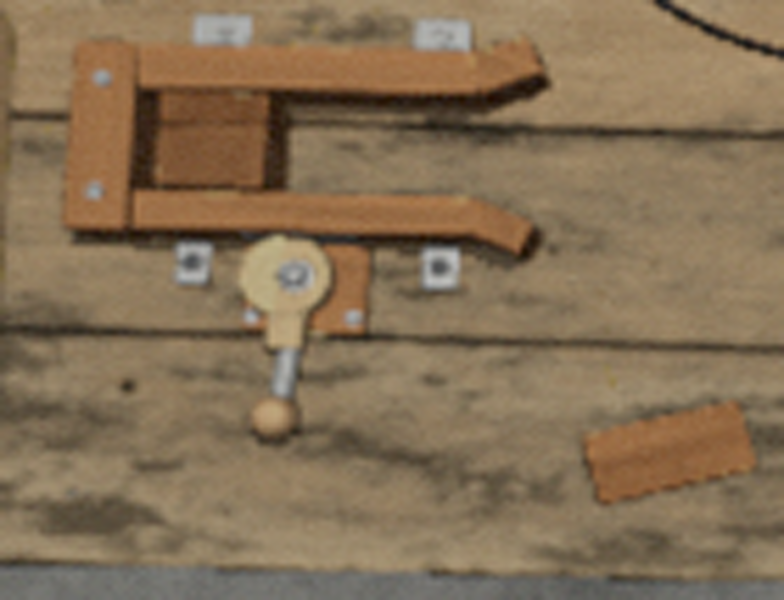

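View pics/b.png

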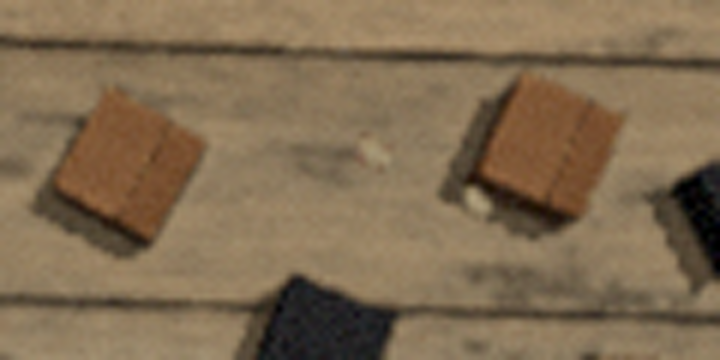

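Run:
```python
from h import *
d=pickle.load(open("pics/top1.pkl","rb"))
a=lambda x,y,z: px2w(d,160+y/5-.4,120+x/5.6-.4,z)
b=lambda x,y,z: px2w(d,180+y/6-.4,260+x/6-.4,z)
P={k:a(*v) for k,v in dict(fo0=(140,45,.055),fo1=(478,51,.055),fi0=(140,88,.055),fi1=(478,95,.055),ji0=(132,192,.055),ji1=(470,198,.055),jo0=(132,230,.055),jo1=(465,235,.055),piv=(293,274,.034),knob=(274,412,.053),stopa=(137,46,.055),stopb=(130,229,.055)).items()}
for k,v in P.items(): print(k,v.round(4))
for k in["fo","fi","ji","jo"]:
    e=P[k+"0"]-P[k+"1"]; print(k,np.degrees(np.arctan2(e[1],e[0])))
for n,cs in dict(L1=[(112,88),(206,142),(150,242),(55,188)],L2=[(524,70),(624,115),(580,220),(476,172)]).items():
    w=np.array([b(x,y,.058) for x,y in cs]); print(n,w.mean(0).round(4))
    for i in range(4):
        e=w[(i+1)%4]-w[i]; print("  side",np.linalg.norm(e).round(4),np.degrees(np.arctan2(e[1],e[0])).round(1))
w=np.array([a(*c,.058) for c in [(157,95),(268,95),(265,185),(155,185)]]);print("L3",w.mean(0).round(4),w.round(3))
```

```text
fo0 [0.6186 0.3541 0.055 ]
fo1 [0.6204 0.1774 0.055 ]
fi0 [0.5929 0.3525 0.055 ]
fi1 [0.5941 0.1761 0.055 ]
ji0 [0.5312 0.3526 0.055 ]
ji1 [0.5329 0.1774 0.055 ]
jo0 [0.5089 0.3512 0.055 ]
jo1 [0.511  0.1789 0.055 ]
piv [0.4881 0.2713 0.034 ]
knob [0.4055 0.2722 0.053 ]
stopa [0.6179 0.3557 0.055 ]
stopb [0.5094 0.3522 0.055 ]
fo 90.60229481591286
fi 90.39061405797177
ji 90.54219994088342
jo 90.70490252720413
L1 [ 0.5159 -0.0502  0.058 ]
  side 0.0528 -118.5
  side 0.0561 152.4
  side 0.053 61.8
  side 0.0564 -27.8
L2 [ 0.5321 -0.2547  0.058 ]
  side 0.0533 -113.0
  side 0.0564 157.9
  side 0.0554 66.6
  side 0.056 -24.3
L3 [0.5627 0.3127 0.058 ] [[0.588 0.343 0.058]
 [0.59  0.285 0.058]
 [0.537 0.283 0.058]
 [0.535 0.34  0.058]]
```

Run:
```python
from h import *
from rig import telemetry
s=telemetry.sense(); print(yaw(s)); print(go(s,[.516,-.05,.19],np.radians(-28)))
```

```text
0.4068142747560281
(array([ 0.4541, -0.3999,  0.0487]), np.float64(51.31))
```

Emit:
servo_tool:
  series:
    - {"claw": 0,"tx": 0.454,"ty": -0.4,"tz": 0.048,"twist": 51.3}
    - {"claw": 0,"tx": 0.454,"ty": -0.4,"tz": 0.048,"twist": 51.3}
    - {"claw": 0,"tx": 0.454,"ty": -0.4,"tz": 0.048,"twist": 51.3}
    - {"claw": 0,"tx": 0.454,"ty": -0.4,"tz": 0.048,"twist": 51.3}
    - {"claw": 0,"tx": 0.454,"ty": -0.4,"tz": 0.048,"twist": 51.3}
    - {"claw": 0,"tx": 0.454,"ty": -0.4,"tz": 0.048,"twist": 51.3}
    - {"claw": 0,"tx": 0.454,"ty": -0.4,"tz": 0.048,"twist": 51.3}
    - {"claw": 0,"tx": 0.454,"ty": -0.4,"tz": 0.048,"twist": 51.3}
    - {"claw": 0,"tx": 0.454,"ty": -0.4,"tz": 0.048,"twist": 51.3}
    - {"claw": 0,"tx": 0.454,"ty": -0.4,"tz": 0.048,"twist": 51.3}
    - {"claw": 0,"tx": 0.454,"ty": -0.4,"tz": 0.048,"twist": 51.3}
    - {"claw": 0,"tx": 0.454,"ty": -0.4,"tz": 0.048,"twist": 51.3}
  force: 15

```text
clock: 2.55
tool_pos: [0.4671, -0.1527, 0.2001]
tool_rot: [0.0, 0.97, -0.242, 0.0]
contact_force: [-0.1, -0.4, 1.3]
width: 0.997
```

Run:
```python
from h import *
from rig import telemetry
s=telemetry.sense(); print(s["clock"],s["q"].round(2),s["tool_pos"],yaw(s)); print(go(s,[.516,-.05,.19],np.radians(-28)))
```

```text
2.55 [ 0.22  0.32  0.    1.99 -0.    0.83 -1.83] [ 0.46714326 -0.1527425   0.20010116] -0.4886922118666208
(array([-0.0051, -0.1137,  0.0101]), np.float64(-0.0))
```

Emit:
servo_tool:
  series:
    - {"claw": 0,"tx": -0.005,"ty": -0.114,"tz": 0.01,"twist": 0}
    - {"claw": 0,"tx": -0.005,"ty": -0.114,"tz": 0.01,"twist": 0}
    - {"claw": 0,"tx": -0.005,"ty": -0.114,"tz": 0.01,"twist": 0}
    - {"claw": 0,"tx": -0.005,"ty": -0.114,"tz": 0.01,"twist": 0}

```text
clock: 2.88
tool_pos: [0.5181, -0.0437, 0.1898]
tool_rot: [-0.002, 0.972, -0.237, 0.0]
contact_force: [-0.3, -0.3, 0.2]
width: 1.0
```

Run:
```python
from h import *
from rig import telemetry,get_image,finder
d=get_image("wrist"); pickle.dump(d,open("pics/w1.pkl","wb")); cv2.imwrite("pics/w1.png",d["pixels"])
s=telemetry.sense(); print(s["clock"],s["tool_pos"],yaw(s),d["xyz"])
for r in finder.mark_of("leg_1_mid",d): print(r, px2w(d,*r["point"],.029))
```

```text
2.9333 [ 0.51669886 -0.04761451  0.18973951] -0.4817481676564508 [ 0.59058048 -0.08303255  0.33452324]
{'point': [192.2, 280.5], 'p': 0.97} [ 0.51728632 -0.04911963  0.029     ]
```

View pics/w1.png

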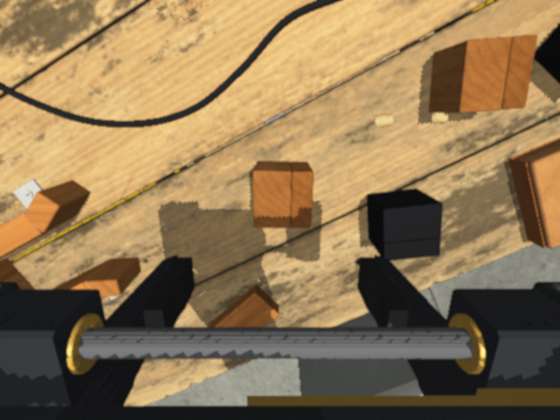

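Run:
```python
from h import *
d=pickle.load(open("pics/w1.pkl","rb"))
i=d["pixels"][20:240,230:560]
cv2.imwrite("pics/w1z.png",cv2.resize(i,None,fx=2.4,fy=2.4,interpolation=cv2.INTER_CUBIC))
```

```text
(no output)
```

View pics/w1z.png

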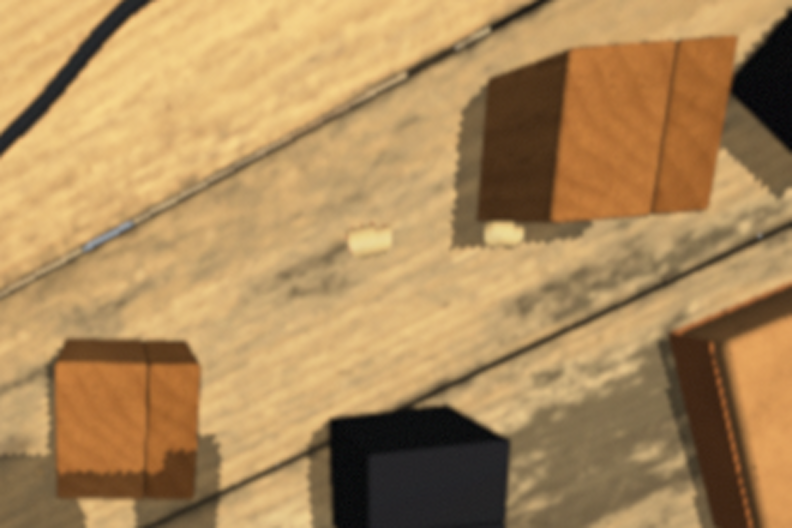

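Run:
```python
from h import *
d=pickle.load(open("pics/w1.pkl","rb"))
b=lambda x,y,z: px2w(d,20+y/2.4-.3,230+x/2.4-.3,z)
for n,cs in dict(L1=[(55,362),(199,364),(195,497),(57,497)],L2=[(568,48),(736,37),(712,210),(552,220)]).items():
    w=np.array([b(x,y,.058) for x,y in cs]); print(n,w.mean(0).round(4))
    for i in range(4):
        e=w[(i+1)%4]-w[i]; print("  side",np.linalg.norm(e).round(4),np.degrees(np.arctan2(e[1],e[0])).round(1))
for c in [(733,85),(790,150)]: print("blk",b(*c,.058).round(3))
from rig import telemetry
s=telemetry.sense(); print(yaw(s)); print(go(s,[.5165,-.05,.015],np.radians(-28.3)))
```

```text
L1 [ 0.517  -0.0506  0.058 ]
  side 0.0544 -118.1
  side 0.0538 153.1
  side 0.0553 62.7
  side 0.0546 -27.9
L2 [ 0.5315 -0.2556  0.058 ]
  side 0.0547 -114.1
  side 0.0543 159.0
  side 0.0557 66.1
  side 0.0544 -22.1
blk [ 0.532 -0.286  0.058]
blk [ 0.502 -0.299  0.058]
-0.4856238959528137
(array([ 0.0004, -0.0008,  0.1748]), np.float64(0.48))
```

Emit:
servo_tool:
  series:
    - {"claw": 0,"tx": 0.0,"ty": -0.001,"tz": 0.04,"twist": 0.2}
    - {"claw": 0,"tx": 0.0,"ty": -0.001,"tz": 0.08,"twist": 0.2}
    - {"claw": 0,"tx": 0.0,"ty": -0.001,"tz": 0.12,"twist": 0.2}
    - {"claw": 0,"tx": 0.0,"ty": -0.001,"tz": 0.155,"twist": 0.2}
    - {"claw": 0,"tx": 0.0,"ty": -0.001,"tz": 0.175,"twist": 0.2}
    - {"claw": 0,"tx": 0.0,"ty": -0.001,"tz": 0.175,"twist": 0.2}
    - {"claw": 0.5,"tx": 0.0,"ty": -0.001,"tz": 0.175,"twist": 0.2}
    - {"claw": 0.5,"tx": 0.0,"ty": -0.001,"tz": 0.175,"twist": 0.2}
    - {"claw": 0.5,"tx": 0.0,"ty": -0.001,"tz": 0.175,"twist": 0.2}
    - {"claw": 0.5,"tx": 0.0,"ty": -0.001,"tz": 0.175,"twist": 0.2}
  force: 15

```text
clock: 3.82
tool_pos: [0.5173, -0.0511, 0.0166]
tool_rot: [-0.0, 0.97, -0.244, 0.001]
contact_force: [0.0, 0.2, 0.9]
width: 0.721
```

```bash
cat > st.py <<'E'
from h import *
from rig import telemetry
s=telemetry.sense(); print(s["clock"],s["tool_pos"].round(4),np.degrees(yaw(s)).round(2),s["contact_force"].round(1),"open mm",round(s["width"]*88,1))
C=np.array([.5625,.353,0]); th=np.radians(90.5); u=np.array([np.cos(th),np.sin(th),0]); v=np.array([-u[1],u[0],0])
p=s["tool_pos"]-C; print("clamp x,y",(p@u).round(4),(p@v).round(4))
def cl(x,y,z): return C+u*x+v*y+np.array([0,0,z])
E
python3 - <<'E'
from st import *
print(go(s,cl(-.25,0,s["tool_pos"][2]),np.radians(.5)))
E
```

```text
3.8167 [ 0.5173 -0.0511  0.0166] -28.22 [0.  0.2 0.9] open mm 63.4
clamp x,y -0.4037 0.0487
(array([-3.110e-02, -1.582e-01,  1.000e-04]), np.float64(-28.72))
```

Emit:
servo_tool:
  series:
    - {"claw": 0.5,"tx": 0,"ty": 0,"tz": 0,"twist": 0}
    - {"claw": 0.5,"tx": 0,"ty": 0,"tz": 0,"twist": 0}
    - {"claw": 0.5,"tx": -0.005,"ty": -0.02,"tz": 0,"twist": -4}
    - {"claw": 0.5,"tx": -0.01,"ty": -0.05,"tz": 0,"twist": -10}
    - {"claw": 0.5,"tx": -0.016,"ty": -0.08,"tz": 0,"twist": -16}
    - {"claw": 0.5,"tx": -0.022,"ty": -0.11,"tz": 0,"twist": -22}
    - {"claw": 0.5,"tx": -0.028,"ty": -0.14,"tz": 0,"twist": -26}
    - {"claw": 0.5,"tx": -0.031,"ty": -0.158,"tz": 0,"twist": -28.7}
    - {"claw": 0.5,"tx": -0.031,"ty": -0.158,"tz": 0,"twist": -28.7}
    - {"claw": 0.5,"tx": -0.031,"ty": -0.158,"tz": 0,"twist": -28.7}

```text
clock: 4.65
tool_pos: [0.5651, 0.1063, 0.0162]
tool_rot: [-0.002, 1.0, 0.005, 0.002]
contact_force: [0.5, 3.8, 6.4]
width: 0.63
```

Run:
```python
from st import *
from rig import get_image,finder
d=get_image("top"); pickle.dump(d,open("pics/t2.pkl","wb")); cv2.imwrite("pics/t2.png",d["pixels"])
d=get_image("wrist"); pickle.dump(d,open("pics/w2.pkl","wb")); cv2.imwrite("pics/w2.png",d["pixels"])
print(go(s,cl(-.15,0,s["tool_pos"][2]),np.radians(.5)))
```

```text
4.65 [0.5651 0.1063 0.0162] 0.63 [0.5 3.8 6.4] open mm 55.4
clamp x,y -0.2467 -0.0005
(array([-0.0002, -0.0967,  0.0003]), np.float64(0.13))
```

View pics/w2.png

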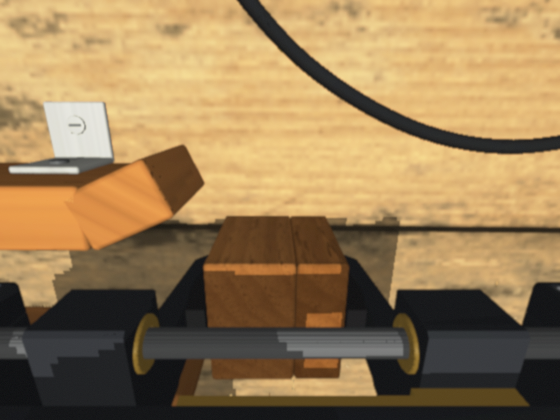

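View pics/t2.png

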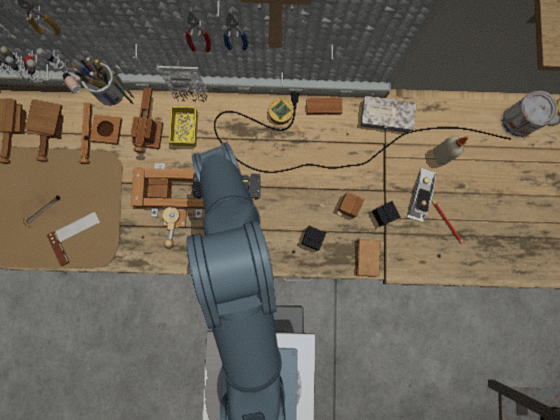

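Emit:
servo_tool:
  series:
    - {"claw": 0.5,"tx": 0,"ty": -0.02,"tz": 0,"twist": 0}
    - {"claw": 0.5,"tx": 0,"ty": -0.035,"tz": 0,"twist": 0}
    - {"claw": 0.5,"tx": 0,"ty": -0.05,"tz": 0,"twist": 0}
    - {"claw": 0.5,"tx": 0,"ty": -0.06,"tz": 0,"twist": 0}

```text
clock: 5.08
tool_pos: [0.564, 0.1613, 0.016]
tool_rot: [0.001, 1.0, 0.003, 0.001]
contact_force: [-0.2, -5.9, 9.6]
width: 0.63
```

Run:
```python
from st import *
from rig import get_image,finder
d=get_image("wrist"); pickle.dump(d,open("pics/w3.pkl","wb")); cv2.imwrite("pics/w3.png",d["pixels"])
print(go(s,cl(-.15,0,s["tool_pos"][2]),np.radians(.5)))
```

```text
5.0833 [0.564  0.1613 0.016 ] 0.36 [-0.2 -5.9  9.6] open mm 55.4
clamp x,y -0.1917 0.0002
(array([ 0.0001, -0.0417, -0.0001]), np.float64(-0.14))
```

View pics/w3.png

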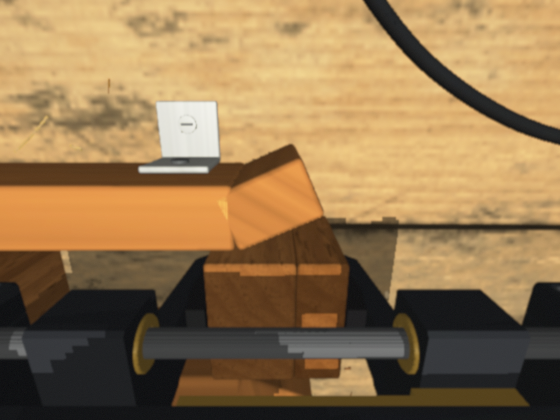

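Run:
```python
from st import *
d=pickle.load(open("pics/w3.pkl","rb"))
for r,c,z in [(249,60,.055),(249,230,.055),(263,210,.058),(265,345,.058)]:
    w=px2w(d,r,c,z); p=w-C; print(w.round(4),(p@u).round(4),(p@v).round(4))
```

```text
5.1333 [0.5638 0.164  0.016 ] 0.49 [ 1.7 -3.   8.5] open mm 55.7
clamp x,y -0.189 0.0004
[0.5955 0.2422 0.055 ] -0.1111 -0.032
[0.5959 0.1781 0.055 ] -0.1751 -0.0318
[0.5915 0.1853 0.058 ] -0.1679 -0.0275
[0.591 0.135 0.058] -0.2182 -0.0266
```

Emit:
servo_tool:
  series:
    - {"claw": 0.5,"tx": 0,"ty": -0.012,"tz": 0,"twist": 0}
    - {"claw": 0.5,"tx": 0,"ty": -0.025,"tz": 0,"twist": 0}
    - {"claw": 0.5,"tx": 0,"ty": -0.038,"tz": 0,"twist": 0}
    - {"claw": 0.5,"tx": 0,"ty": -0.038,"tz": 0,"twist": 0}

```text
clock: 5.47
tool_pos: [0.5635, 0.202, 0.016]
tool_rot: [-0.0, 1.0, 0.004, 0.001]
contact_force: [-0.9, 3.0, 6.4]
width: 0.635
```

Run:
```python
from st import *
```

```text
5.4667 [0.5635 0.202  0.016 ] 0.5 [-0.9  3.   6.4] open mm 55.8
clamp x,y -0.151 0.0003
```

Emit:
servo_tool:
  series:
    - {"claw": 0.18,"tx": 0,"ty": 0,"tz": 0,"twist": 0}
    - {"claw": 0.18,"tx": 0,"ty": 0,"tz": 0,"twist": 0}
    - {"claw": 0.18,"tx": 0,"ty": 0,"tz": 0,"twist": 0}
    - {"claw": 0.18,"tx": 0,"ty": 0,"tz": -0.03,"twist": 0}
    - {"claw": 0.18,"tx": 0,"ty": 0,"tz": -0.07,"twist": 0}
    - {"claw": 0.18,"tx": 0,"ty": 0,"tz": -0.07,"twist": 0}
    - {"claw": 1,"tx": 0,"ty": 0.03,"tz": -0.07,"twist": 0}
    - {"claw": 1,"tx": 0,"ty": 0.07,"tz": -0.07,"twist": 0}
    - {"claw": 1,"tx": 0,"ty": 0.09,"tz": -0.07,"twist": 0}
    - {"claw": 1,"tx": 0,"ty": 0.09,"tz": -0.04,"twist": 0}
    - {"claw": 1,"tx": 0,"ty": 0.09,"tz": 0.0,"twist": 0}
    - {"claw": 1,"tx": 0,"ty": 0.09,"tz": 0.0,"twist": 0}

```text
clock: 6.47
tool_pos: [0.558, 0.1088, 0.0084]
tool_rot: [0.001, 1.0, 0.004, -0.006]
contact_force: [-1.4, -1.6, -0.9]
width: 0.391
```

Run:
```python
from st import *
from rig import get_image,finder
d=get_image("wrist"); pickle.dump(d,open("pics/w4.pkl","wb")); cv2.imwrite("pics/w4.png",d["pixels"])
```

```text
6.4667 [0.558  0.1088 0.0084] 0.42 [-1.4 -1.6 -0.9] open mm 34.4
clamp x,y -0.2442 0.0066
```

View pics/w4.png

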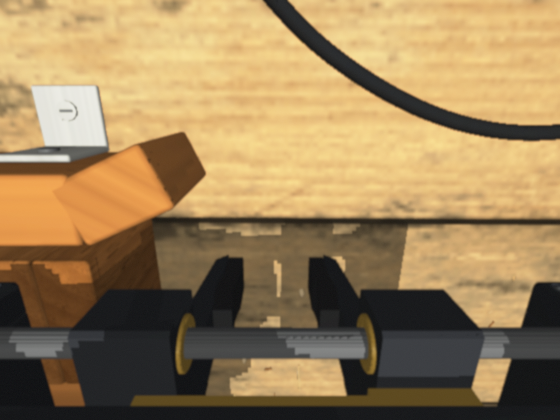

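Emit:
servo_tool:
  series:
    - {"claw": 1,"tx": 0,"ty": 0,"tz": -0.004,"twist": 0}
    - {"claw": 1,"tx": 0,"ty": 0,"tz": -0.004,"twist": 0}
    - {"claw": 1,"tx": 0,"ty": -0.02,"tz": -0.004,"twist": 0}
    - {"claw": 1,"tx": 0,"ty": -0.04,"tz": -0.004,"twist": 0}
    - {"claw": 1,"tx": 0,"ty": -0.05,"tz": -0.004,"twist": 0}
    - {"claw": 1,"tx": 0,"ty": -0.06,"tz": -0.004,"twist": 0}
    - {"claw": 1,"tx": 0,"ty": -0.07,"tz": -0.004,"twist": 0}
    - {"claw": 1,"tx": 0,"ty": -0.08,"tz": -0.004,"twist": 0}
    - {"claw": 1,"tx": 0,"ty": -0.09,"tz": -0.004,"twist": 0}
    - {"claw": 1,"tx": 0,"ty": -0.1,"tz": -0.004,"twist": 0}

```text
clock: 7.35
tool_pos: [0.5625, 0.2115, 0.019]
tool_rot: [0.0, 1.0, 0.004, 0.0]
contact_force: [0.4, -2.8, 1.8]
width: 0.006
```

Run:
```python
from st import *
from rig import get_image,finder
d=get_image("wrist"); pickle.dump(d,open("pics/w5.pkl","wb")); cv2.imwrite("pics/w5.png",d["pixels"])
```

```text
7.35 [0.5625 0.2115 0.019 ] 0.47 [ 0.4 -2.8  1.8] open mm 0.5
clamp x,y -0.1415 0.0012
```

View pics/w5.png

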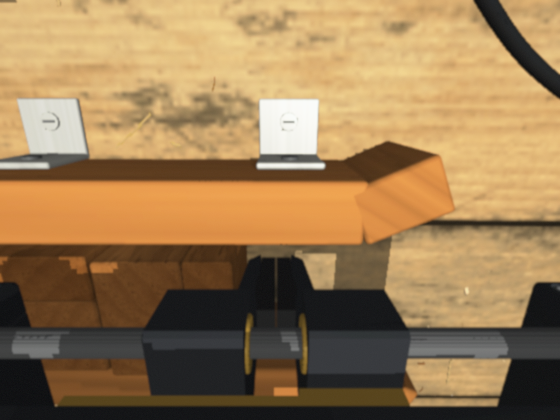

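Emit:
servo_tool:
  series:
    - {"claw": 1,"tx": 0,"ty": -0.006,"tz": 0,"twist": 0}
    - {"claw": 1,"tx": 0,"ty": -0.01,"tz": 0,"twist": 0}
    - {"claw": 1,"tx": 0,"ty": -0.012,"tz": 0,"twist": 0}
    - {"claw": 1,"tx": 0,"ty": -0.012,"tz": 0,"twist": 0}

```text
clock: 7.73
tool_pos: [0.5624, 0.2232, 0.0188]
tool_rot: [0.0, 1.0, 0.004, 0.0]
contact_force: [0.4, -2.3, 2.1]
width: 0.005
```

Run:
```python
from st import *
```

```text
7.7333 [0.5624 0.2232 0.0188] 0.51 [ 0.4 -2.3  2.1] open mm 0.4
clamp x,y -0.1298 0.0013
```

Emit:
servo_tool:
  series:
    - {"claw": 1,"tx": 0,"ty": -0.003,"tz": 0,"twist": 0}
    - {"claw": 1,"tx": 0,"ty": -0.006,"tz": 0,"twist": 0}
    - {"claw": 1,"tx": 0,"ty": -0.006,"tz": 0,"twist": 0}

```text
clock: 7.98
tool_pos: [0.5622, 0.2265, 0.0188]
tool_rot: [0.002, 1.0, 0.004, -0.001]
contact_force: [-1.4, -8.7, 6.1]
width: 0.005
```

Run:
```python
from st import *
```

```text
7.9833 [0.5622 0.2265 0.0188] 0.41 [-1.4 -8.7  6.1] open mm 0.4
clamp x,y -0.1265 0.0014
```

Emit:
servo_tool:
  series:
    - {"claw": 1,"tx": 0,"ty": 0.01,"tz": 0,"twist": 0}
    - {"claw": 1,"tx": 0,"ty": 0.012,"tz": -0.03,"twist": 0}
    - {"claw": 0.1,"tx": 0,"ty": 0.03,"tz": -0.07,"twist": 2}
    - {"claw": 0.1,"tx": 0,"ty": 0.07,"tz": -0.11,"twist": 6}
    - {"claw": 0.1,"tx": -0.004,"ty": 0.11,"tz": -0.14,"twist": 10}
    - {"claw": 0.1,"tx": -0.008,"ty": 0.15,"tz": -0.16,"twist": 14}
    - {"claw": 0.1,"tx": -0.012,"ty": 0.19,"tz": -0.17,"twist": 18}
    - {"claw": 0.1,"tx": -0.016,"ty": 0.23,"tz": -0.17,"twist": 24}
    - {"claw": 0.1,"tx": -0.02,"ty": 0.27,"tz": -0.17,"twist": 24}
    - {"claw": 0.1,"tx": -0.024,"ty": 0.31,"tz": -0.17,"twist": 24}
    - {"claw": 0.1,"tx": -0.028,"ty": 0.35,"tz": -0.17,"twist": 24}
    - {"claw": 0.1,"tx": -0.03,"ty": 0.39,"tz": -0.17,"twist": 24}

```text
clock: 8.98
tool_pos: [0.5364, -0.1438, 0.1889]
tool_rot: [-0.001, 0.979, -0.203, 0.0]
contact_force: [0.4, 1.0, 0.0]
width: 0.736
```

Run:
```python
from st import *
from rig import get_image
d=get_image("top"); cv2.imwrite("pics/t6.png",cv2.resize(d["pixels"][130:290,120:440],None,fx=2.4,fy=2.4,interpolation=cv2.INTER_CUBIC)); pickle.dump(d,open("pics/t6.pkl","wb"))
print(go(s,[.5318,-.2552,.19],np.radians(-23.5)))
```

```text
8.9833 [ 0.5364 -0.1438  0.1889] -23.42 [0.4 1.  0. ] open mm 64.8
clamp x,y -0.4965 0.0305
(array([ 0.0401,  0.1041, -0.0012]), np.float64(0.08))
```

View pics/t6.png

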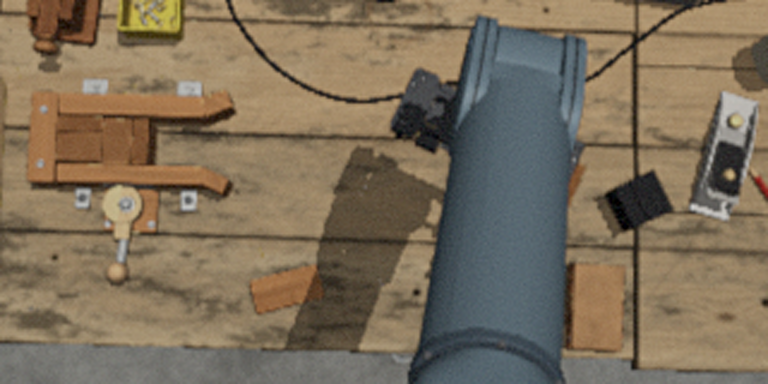

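The lane now shows two blocks tight against each other and against the stop. Next I go to the second block.

Emit:
servo_tool:
  series:
    - {"claw": 0.1,"tx": 0.012,"ty": 0.035,"tz": 0,"twist": 0}
    - {"claw": 0.1,"tx": 0.026,"ty": 0.07,"tz": 0,"twist": 0}
    - {"claw": 0.1,"tx": 0.04,"ty": 0.095,"tz": 0,"twist": 0}
    - {"claw": 0.1,"tx": 0.04,"ty": 0.104,"tz": 0,"twist": 0}
    - {"claw": 0.1,"tx": 0.04,"ty": 0.104,"tz": 0,"twist": 0}
    - {"claw": 0.1,"tx": 0.04,"ty": 0.104,"tz": 0,"twist": 0}

```text
clock: 9.53
tool_pos: [0.532, -0.2526, 0.1884]
tool_rot: [-0.001, 0.979, -0.203, -0.0]
contact_force: [0.4, -0.4, -0.2]
width: 0.901
```

Run:
```python
from st import *
from rig import get_image,finder
d=get_image("wrist"); pickle.dump(d,open("pics/w7.pkl","wb")); 
i=d["pixels"][130:300,150:450]; cv2.imwrite("pics/w7.png",cv2.resize(i,None,fx=2.6,fy=2.6,interpolation=cv2.INTER_CUBIC))
for r in finder.mark_of("leg_1_mid",d): print(r, px2w(d,*r["point"],.029))
```

```text
9.5333 [ 0.532  -0.2526  0.1884] -23.47 [ 0.4 -0.4 -0.2] open mm 79.3
clamp x,y -0.6053 0.0357
```

View pics/w7.png

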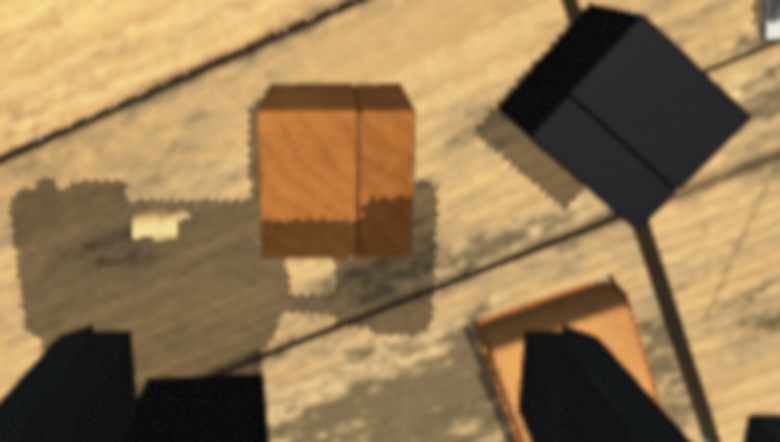

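Run:
```python
from st import *
d=pickle.load(open("pics/w7.pkl","rb"))
w=np.array([px2w(d,130+y/2.6-.3,150+x/2.6-.3,.058) for x,y in [(258,112),(414,111),(411,256),(262,256)]]); m=w.mean(0);print(m.round(4))
for i in range(4):
    e=w[(i+1)%4]-w[i]; print("  side",np.linalg.norm(e).round(4),np.degrees(np.arctan2(e[1],e[0])).round(1))
print(go(s,[m[0],m[1],.0165],np.radians(-23.5)))
```

```text
9.6333 [ 0.5326 -0.2513  0.1886] -23.32 [ 0.5  0.7 -1.2] open mm 79.2
clamp x,y -0.604 0.0352
[ 0.5315 -0.2565  0.058 ]
  side 0.0542 -113.0
  side 0.054 157.4
  side 0.0549 66.6
  side 0.0537 -23.4
(array([0.0011, 0.0055, 0.1721]), np.float64(0.18))
```

Emit:
servo_tool:
  series:
    - {"claw": 0.1,"tx": 0.0,"ty": 0.003,"tz": 0.04,"twist": 0}
    - {"claw": 0.1,"tx": 0.0,"ty": 0.003,"tz": 0.08,"twist": 0}
    - {"claw": 0.1,"tx": 0.0,"ty": 0.003,"tz": 0.115,"twist": 0}
    - {"claw": 0.1,"tx": 0.0,"ty": 0.003,"tz": 0.145,"twist": 0}
    - {"claw": 0.1,"tx": 0.0,"ty": 0.003,"tz": 0.165,"twist": 0}
    - {"claw": 0.1,"tx": 0.0,"ty": 0.003,"tz": 0.171,"twist": 0}
    - {"claw": 0.5,"tx": 0.0,"ty": 0.003,"tz": 0.171,"twist": 0}
    - {"claw": 0.5,"tx": 0.0,"ty": 0.003,"tz": 0.171,"twist": 0}
    - {"claw": 0.5,"tx": 0.0,"ty": 0.003,"tz": 0.171,"twist": 0}
    - {"claw": 0.5,"tx": 0.0,"ty": 0.003,"tz": 0.171,"twist": 0}
    - {"claw": 0.5,"tx": 0.0,"ty": 0.003,"tz": 0.171,"twist": 0}

```text
clock: 10.55
tool_pos: [0.5322, -0.257, 0.0196]
tool_rot: [0.0, 0.979, -0.203, 0.002]
contact_force: [-0.8, 1.2, 7.0]
width: 0.631
```

Run:
```python
from st import *
print(go(s,cl(-.26,0.0,s["tool_pos"][2]),np.radians(.5)))
```

```text
10.55 [ 0.5322 -0.257   0.0196] -23.47 [-0.8  1.2  7. ] open mm 55.5
clamp x,y -0.6097 0.0356
(array([-1.096e-01, -3.340e-01, -2.000e-04]), np.float64(-23.97))
```

Emit:
servo_tool:
  series:
    - {"claw": 0.5,"tx": 0.012,"ty": -0.012,"tz": 0,"twist": 0}
    - {"claw": 0.5,"tx": 0.033,"ty": -0.036,"tz": 0,"twist": 0}
    - {"claw": 0.5,"tx": 0.028,"ty": -0.065,"tz": 0,"twist": -2}
    - {"claw": 0.5,"tx": 0.013,"ty": -0.1,"tz": 0,"twist": -5}
    - {"claw": 0.5,"tx": -0.002,"ty": -0.135,"tz": 0,"twist": -8}
    - {"claw": 0.5,"tx": -0.018,"ty": -0.17,"tz": 0,"twist": -12}
    - {"claw": 0.5,"tx": -0.034,"ty": -0.203,"tz": 0,"twist": -16}
    - {"claw": 0.5,"tx": -0.053,"ty": -0.236,"tz": 0,"twist": -20}
    - {"claw": 0.5,"tx": -0.072,"ty": -0.269,"tz": 0,"twist": -24}
    - {"claw": 0.5,"tx": -0.09,"ty": -0.3,"tz": 0,"twist": -24}
    - {"claw": 0.5,"tx": -0.103,"ty": -0.322,"tz": 0,"twist": -24}
    - {"claw": 0.5,"tx": -0.1095,"ty": -0.334,"tz": 0,"twist": -24}

```text
clock: 11.55
tool_pos: [0.5639, 0.0964, 0.0193]
tool_rot: [-0.0, 1.0, 0.006, 0.001]
contact_force: [1.0, -3.8, 5.1]
width: 0.63
```

Emit:
servo_tool:
  series:
    - {"claw": 0.5,"tx": 0,"ty": 0,"tz": 0,"twist": 0}
    - {"claw": 0.5,"tx": 0,"ty": 0,"tz": 0,"twist": 0}

```text
clock: 11.72
tool_pos: [0.5644, 0.0964, 0.0193]
tool_rot: [-0.001, 1.0, 0.006, 0.001]
contact_force: [-0.3, 2.4, 5.1]
width: 0.63
```

Run:
```python
from st import *
from rig import get_image
d=get_image("wrist"); cv2.imwrite("pics/w8.png",d["pixels"])
print(go(s,cl(-.205,0.0,s["tool_pos"][2]),np.radians(.5)))
```

```text
11.7167 [0.5644 0.0964 0.0193] 0.68 [-0.3  2.4  5.1] open mm 55.5
clamp x,y -0.2566 0.0004
(array([ 0.0005, -0.0516,  0.0001]), np.float64(0.18))
```

View pics/w8.png

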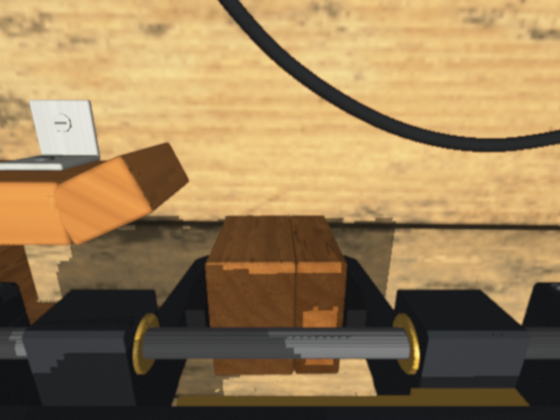

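Emit:
servo_tool:
  series:
    - {"claw": 0.5,"tx": 0,"ty": -0.015,"tz": 0,"twist": 0}
    - {"claw": 0.5,"tx": 0,"ty": -0.03,"tz": 0,"twist": 0}
    - {"claw": 0.5,"tx": 0,"ty": -0.045,"tz": 0,"twist": 0}
    - {"claw": 0.5,"tx": 0,"ty": -0.06,"tz": 0,"twist": 0}
    - {"claw": 0.5,"tx": 0,"ty": -0.072,"tz": 0,"twist": 0}
    - {"claw": 0.5,"tx": 0,"ty": -0.072,"tz": 0,"twist": 0}
    - {"claw": 0.18,"tx": 0,"ty": -0.072,"tz": 0,"twist": 0}
    - {"claw": 0.18,"tx": 0,"ty": -0.072,"tz": 0,"twist": 0}
    - {"claw": 0.18,"tx": 0,"ty": -0.072,"tz": 0,"twist": 0}
    - {"claw": 0.18,"tx": 0,"ty": -0.072,"tz": -0.03,"twist": 0}
    - {"claw": 0.18,"tx": 0,"ty": -0.072,"tz": -0.07,"twist": 0}
    - {"claw": 0.18,"tx": 0,"ty": -0.072,"tz": -0.075,"twist": 0}

```text
clock: 12.77
tool_pos: [0.5663, 0.1655, 0.0981]
tool_rot: [-0.001, 1.0, 0.004, 0.004]
contact_force: [1.7, -0.1, 1.3]
width: 0.823
```

Emit:
servo_tool:
  series:
    - {"claw": 1,"tx": 0,"ty": 0.03,"tz": 0,"twist": 0}
    - {"claw": 1,"tx": 0,"ty": 0.06,"tz": 0,"twist": 0}
    - {"claw": 1,"tx": 0,"ty": 0.085,"tz": 0,"twist": 0}
    - {"claw": 1,"tx": 0,"ty": 0.09,"tz": 0.02,"twist": 0}
    - {"claw": 1,"tx": 0,"ty": 0.09,"tz": 0.05,"twist": 0}
    - {"claw": 1,"tx": 0,"ty": 0.09,"tz": 0.07,"twist": 0}
    - {"claw": 1,"tx": 0,"ty": 0.09,"tz": 0.073,"twist": 0}
    - {"claw": 1,"tx": 0,"ty": 0.09,"tz": 0.073,"twist": 0}

```text
clock: 13.43
tool_pos: [0.5626, 0.0747, 0.0188]
tool_rot: [0.0, 1.0, 0.004, -0.001]
contact_force: [-0.1, -0.2, -0.2]
width: 0.24
```

Run:
```python
from st import *
from rig import get_image
d=get_image("wrist"); cv2.imwrite("pics/w9.png",d["pixels"])
print(go(s,[.5633,.165,.019],np.radians(.5)))
```

```text
13.4333 [0.5626 0.0747 0.0188] 0.48 [-0.1 -0.2 -0.2] open mm 21.1
clamp x,y -0.2783 0.0023
(array([ 0.0015, -0.0903, -0.0002]), np.float64(-0.02))
```

View pics/w9.png

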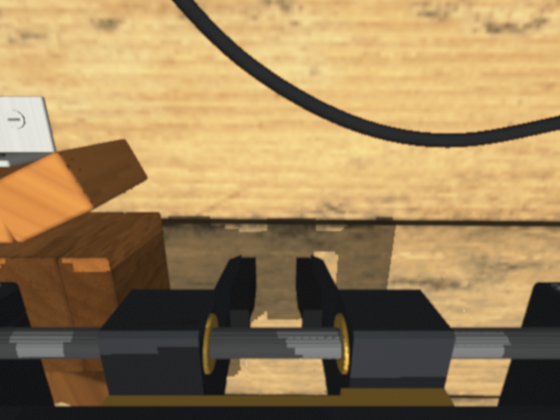

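Next I push the third block. Contact with the row is expected at y≈0.170.

Emit:
servo_tool:
  series:
    - {"claw": 1,"tx": 0.001,"ty": -0.012,"tz": 0,"twist": 0}
    - {"claw": 1,"tx": 0.001,"ty": -0.024,"tz": 0,"twist": 0}
    - {"claw": 1,"tx": 0.001,"ty": -0.036,"tz": 0,"twist": 0}
    - {"claw": 1,"tx": 0.001,"ty": -0.048,"tz": 0,"twist": 0}
    - {"claw": 1,"tx": 0.001,"ty": -0.058,"tz": 0,"twist": 0}
    - {"claw": 1,"tx": 0.001,"ty": -0.067,"tz": 0,"twist": 0}
    - {"claw": 1,"tx": 0.001,"ty": -0.075,"tz": 0,"twist": 0}
    - {"claw": 1,"tx": 0.001,"ty": -0.083,"tz": 0,"twist": 0}
    - {"claw": 1,"tx": 0.001,"ty": -0.09,"tz": 0,"twist": 0}
    - {"claw": 1,"tx": 0.001,"ty": -0.094,"tz": 0,"twist": 0}
    - {"claw": 1,"tx": 0.001,"ty": -0.096,"tz": 0,"twist": 0}

```text
clock: 14.4
tool_pos: [0.5637, 0.1709, 0.0198]
tool_rot: [0.001, 1.0, 0.005, -0.0]
contact_force: [-0.9, -6.3, 4.8]
width: 0.003
```

Run:
```python
from st import *
```

```text
14.4 [0.5637 0.1709 0.0198] 0.52 [-0.9 -6.3  4.8] open mm 0.3
clamp x,y -0.1821 0.0004
```

Emit:
servo_tool:
  series:
    - {"claw": 1,"tx": 0,"ty": -0.002,"tz": 0,"twist": 0}
    - {"claw": 1,"tx": 0,"ty": -0.004,"tz": 0,"twist": 0}
    - {"claw": 1,"tx": 0,"ty": -0.004,"tz": 0,"twist": 0}

```text
clock: 14.65
tool_pos: [0.5636, 0.1709, 0.0199]
tool_rot: [0.002, 1.0, 0.003, -0.001]
contact_force: [-2.1, -10.1, 7.5]
width: 0.005
```

Emit:
servo_tool:
  series:
    - {"claw": 1,"tx": 0,"ty": 0.005,"tz": 0,"twist": 0}
    - {"claw": 1,"tx": 0,"ty": 0.01,"tz": 0,"twist": 0}
    - {"claw": 1,"tx": 0,"ty": 0.03,"tz": -0.04,"twist": 0}
    - {"claw": 1,"tx": 0,"ty": 0.07,"tz": -0.08,"twist": 0}
    - {"claw": 1,"tx": -0.01,"ty": 0.11,"tz": -0.12,"twist": 0}
    - {"claw": 1,"tx": -0.04,"ty": 0.14,"tz": -0.14,"twist": 0}
    - {"claw": 1,"tx": -0.04,"ty": 0.14,"tz": -0.14,"twist": 0}

```text
clock: 15.23
tool_pos: [0.5249, 0.0331, 0.1614]
tool_rot: [-0.0, 1.0, 0.004, 0.001]
contact_force: [0.5, -0.6, 0.5]
width: 0.008
```

Run:
```python
from st import *
from rig import get_image
d=get_image("top"); cv2.imwrite("pics/t9.png",cv2.resize(d["pixels"][150:270,120:260],None,fx=5.6,fy=5,interpolation=cv2.INTER_CUBIC)); pickle.dump(d,open("pics/t9.pkl","wb"))
```

```text
15.2333 [0.5249 0.0331 0.1614] 0.45 [ 0.5 -0.6  0.5] open mm 0.7
clamp x,y -0.3196 0.0404
```

View pics/t9.png

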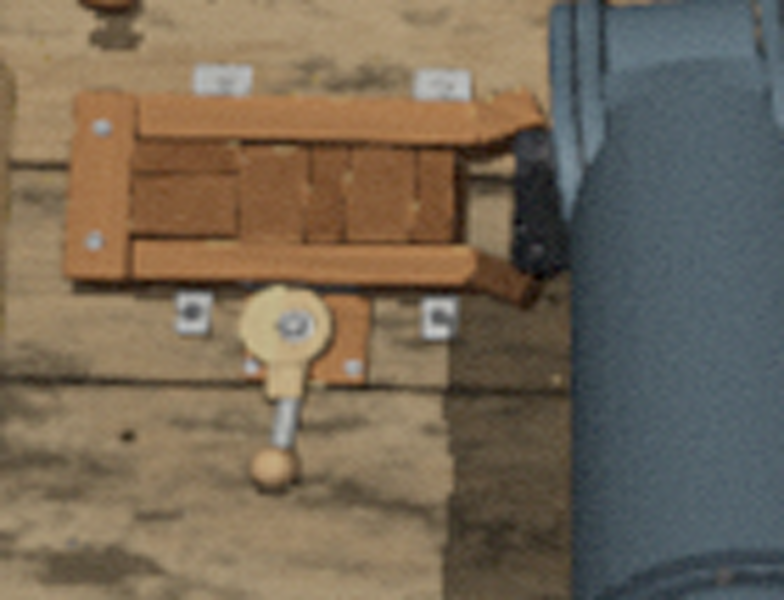

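The picture shows three blocks in file with no gaps, from the stop to X≈460. The lever is still open, with its knob at (274,467). Next comes the lever.

Run:
```python
from st import *
from rig import finder
d=pickle.load(open("pics/t9.pkl","rb"))
try:
    print([px2w(d,*r["point"],.036).round(4) for r in finder.mark_of("lever_knob",d)],[px2w(d,*r["point"],.025).round(4) for r in finder.mark_of("lever_pivot",d)])
except Exception as e: print(e)
print(go(s,[.428,.23,.16],np.radians(.5)),go(s,[.428,.23,.018],np.radians(.5)))
P=np.array([.4865,.271])
for f in range(0,100,10):
    a=np.radians(f); e=np.array([-np.cos(a),np.sin(a)]);n=np.array([np.sin(a),np.cos(a)])
    r=.058+.012*f/90; off=.006+.0065*max(0,(f-45)/45)+.009*abs(np.sin(a))+.0175*abs(np.cos(a))
    c=P+r*e-n*off; print(f,c.round(4),"rel start",(c-[.428,.23]).round(3))
```

```text
15.2833 [0.5234 0.0275 0.164 ] 0.12 [-2.4 -3.9  1.1] open mm 0.5
clamp x,y -0.3252 0.042
[array([0.4063, 0.2715, 0.036 ])] [array([0.4936, 0.2737, 0.025 ]), array([0.5695, 0.337 , 0.025 ])]
(array([-0.095 , -0.2027,  0.0033]), np.float64(-0.38)) (array([-0.0953, -0.2031,  0.1453]), np.float64(-0.38))
0 [0.4285 0.2475] rel start [0.001 0.018]
10 [0.4238 0.2569] rel start [-0.004  0.027]
20 [0.4208 0.2678] rel start [-0.007  0.038]
30 [0.42   0.2798] rel start [-0.008  0.05 ]
40 [0.4218 0.2924] rel start [-0.006  0.062]
50 [0.4259 0.3046] rel start [-0.002  0.075]
60 [0.4321 0.3158] rel start [0.004 0.086]
70 [0.4409 0.326 ] rel start [0.013 0.096]
80 [0.452  0.3346] rel start [0.024 0.105]
90 [0.465 0.341] rel start [0.037 0.111]
```

Emit:
servo_tool:
  series:
    - {"claw": 1,"tx": -0.02,"ty": -0.035,"tz": 0,"twist": 0}
    - {"claw": 1,"tx": -0.04,"ty": -0.07,"tz": 0,"twist": 0}
    - {"claw": 1,"tx": -0.058,"ty": -0.105,"tz": 0,"twist": 0}
    - {"claw": 1,"tx": -0.075,"ty": -0.14,"tz": 0,"twist": 0}
    - {"claw": 1,"tx": -0.09,"ty": -0.175,"tz": 0,"twist": 0}
    - {"claw": 1,"tx": -0.095,"ty": -0.198,"tz": 0,"twist": 0}
    - {"claw": 1,"tx": -0.095,"ty": -0.198,"tz": 0.03,"twist": 0}
    - {"claw": 1,"tx": -0.095,"ty": -0.198,"tz": 0.07,"twist": 0}
    - {"claw": 1,"tx": -0.095,"ty": -0.198,"tz": 0.1,"twist": 0}
    - {"claw": 1,"tx": -0.095,"ty": -0.198,"tz": 0.125,"twist": 0}
    - {"claw": 1,"tx": -0.095,"ty": -0.198,"tz": 0.14,"twist": 0}
    - {"claw": 1,"tx": -0.095,"ty": -0.198,"tz": 0.142,"twist": 0}

```text
clock: 16.38
tool_pos: [0.4254, 0.2325, 0.0143]
tool_rot: [0.001, 1.0, 0.006, -0.003]
contact_force: [-0.2, -0.0, -1.2]
width: 0.002
```

Run:
```python
from st import *
from rig import get_image
d=get_image("wrist"); cv2.imwrite("pics/w10.png",d["pixels"]); print(s["q"].round(2))
d=get_image("scene"); cv2.imwrite("pics/s10.png",cv2.resize(d["pixels"][150:290,130:330],None,fx=4,fy=4,interpolation=cv2.INTER_CUBIC))
```

```text
16.3833 [0.4254 0.2325 0.0143] 0.64 [-0.2 -0.  -1.2] open mm 0.2
clamp x,y -0.1193 0.1381
[-0.54  0.65 -0.06  2.07  0.08  0.43 -2.23]
```

View pics/w10.png

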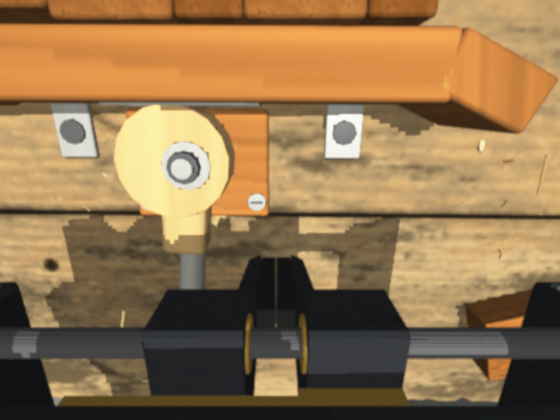

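View pics/s10.png

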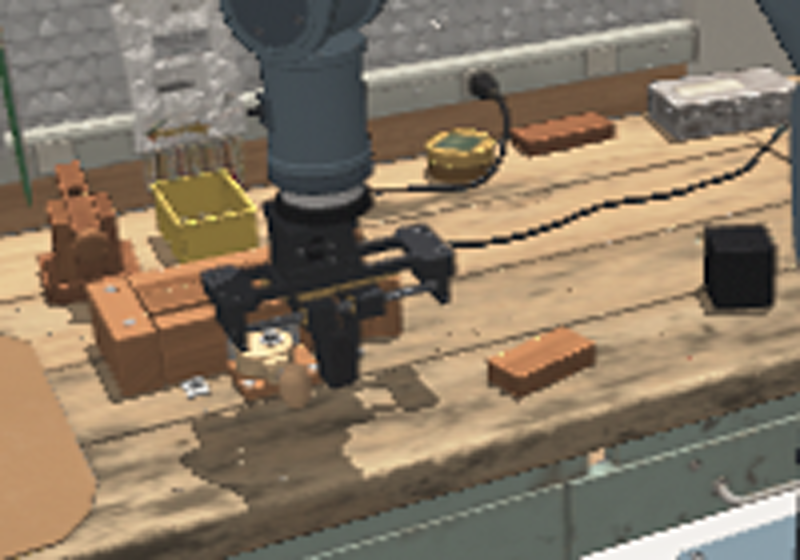

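Emit:
servo_tool:
  series:
    - {"claw": 1,"tx": 0.0,"ty": -0.01,"tz": 0,"twist": 0}
    - {"claw": 1,"tx": 0.0,"ty": -0.018,"tz": 0,"twist": 0}
    - {"claw": 1,"tx": -0.004,"ty": -0.027,"tz": 0,"twist": 0}
    - {"claw": 1,"tx": -0.006,"ty": -0.033,"tz": 0,"twist": 0}
    - {"claw": 1,"tx": -0.007,"ty": -0.038,"tz": 0,"twist": 0}
    - {"claw": 1,"tx": -0.008,"ty": -0.044,"tz": 0,"twist": 0}
    - {"claw": 1,"tx": -0.008,"ty": -0.05,"tz": 0,"twist": 0}

```text
clock: 17.07
tool_pos: [0.4198, 0.2813, 0.0185]
tool_rot: [0.001, 1.0, 0.004, 0.0]
contact_force: [1.4, -5.1, 0.6]
width: 0.007
```

Run:
```python
from st import *
from rig import get_image
d=get_image("wrist"); cv2.imwrite("pics/w11.png",d["pixels"])
```

```text
17.0667 [0.4198 0.2813 0.0185] 0.46 [ 1.4 -5.1  0.6] open mm 0.6
clamp x,y -0.0704 0.1433
```

View pics/w11.png

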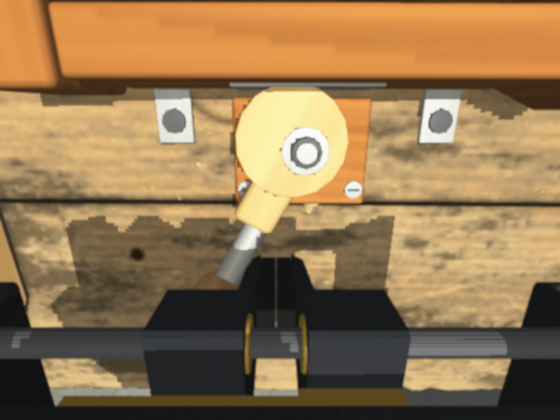

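Emit:
servo_tool:
  series:
    - {"claw": 1,"tx": 0.001,"ty": -0.006,"tz": 0,"twist": 0}
    - {"claw": 1,"tx": 0.002,"ty": -0.012,"tz": 0,"twist": 0}
    - {"claw": 1,"tx": 0.004,"ty": -0.019,"tz": 0,"twist": 0}
    - {"claw": 1,"tx": 0.006,"ty": -0.025,"tz": 0,"twist": 0}
    - {"claw": 1,"tx": 0.009,"ty": -0.031,"tz": 0,"twist": 0}
    - {"claw": 1,"tx": 0.012,"ty": -0.036,"tz": 0,"twist": 0}
    - {"claw": 1,"tx": 0.016,"ty": -0.041,"tz": 0,"twist": 0}
    - {"claw": 1,"tx": 0.021,"ty": -0.046,"tz": 0,"twist": 0}
    - {"claw": 1,"tx": 0.021,"ty": -0.046,"tz": 0,"twist": 0}

```text
clock: 17.87
tool_pos: [0.4443, 0.3202, 0.018]
tool_rot: [0.005, 1.0, 0.001, 0.001]
contact_force: [7.5, -18.3, 2.4]
width: 0.005
```

Run:
```python
from st import *
from rig import get_image
d=get_image("wrist"); cv2.imwrite("pics/w12.png",d["pixels"])
```

```text
17.8667 [0.4443 0.3202 0.018 ] 0.08 [  7.5 -18.3   2.4] open mm 0.5
clamp x,y -0.0318 0.1185
```

View pics/w12.png

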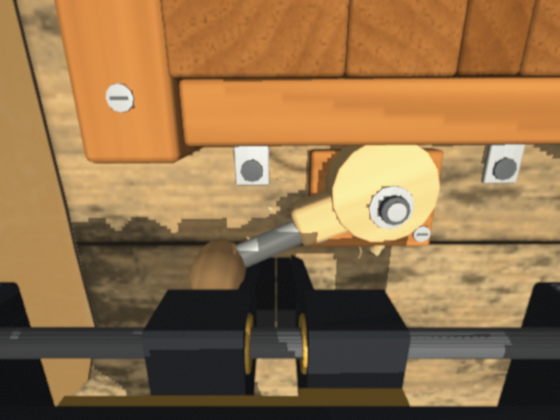

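Emit:
servo_tool:
  series:
    - {"claw": 1,"tx": 0.002,"ty": 0.006,"tz": 0,"twist": 0}
    - {"claw": 1,"tx": 0.008,"ty": 0.008,"tz": 0,"twist": 0}
    - {"claw": 1,"tx": 0.014,"ty": 0.008,"tz": 0,"twist": 0}
    - {"claw": 1,"tx": 0.02,"ty": 0.008,"tz": 0,"twist": 0}
    - {"claw": 1,"tx": 0.025,"ty": 0.008,"tz": 0,"twist": 0}
    - {"claw": 1,"tx": 0.025,"ty": 0.008,"tz": 0,"twist": 0}

```text
clock: 18.42
tool_pos: [0.4644, 0.324, 0.0182]
tool_rot: [-0.002, 1.0, 0.006, -0.001]
contact_force: [-3.3, 1.7, -0.2]
width: 0.006
```

Run:
```python
from st import *
from rig import get_image
d=get_image("wrist"); cv2.imwrite("pics/w13.png",d["pixels"])
```

```text
18.4167 [0.4644 0.324  0.0182] 0.69 [-3.3  1.7 -0.2] open mm 0.5
clamp x,y -0.0282 0.0984
```

View pics/w13.png

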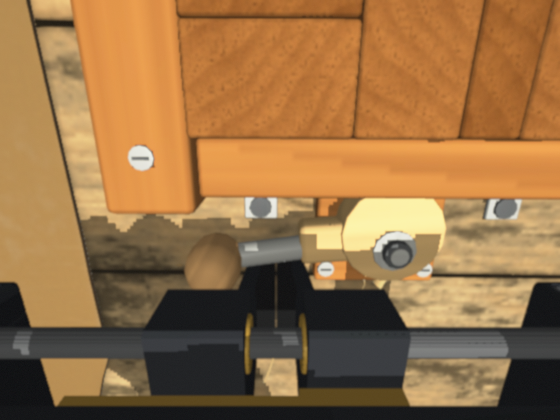

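Emit:
servo_tool:
  series:
    - {"claw": 1,"tx": 0.004,"ty": 0,"tz": 0,"twist": 0}
    - {"claw": 1,"tx": 0.008,"ty": 0,"tz": 0,"twist": 0}
    - {"claw": 1,"tx": 0.012,"ty": 0,"tz": 0,"twist": 0}
    - {"claw": 1,"tx": 0.012,"ty": 0,"tz": 0,"twist": 0}

```text
clock: 18.8
tool_pos: [0.4691, 0.324, 0.0176]
tool_rot: [-0.0, 1.0, 0.007, -0.007]
contact_force: [-21.4, 4.7, 13.7]
width: 0.003
```

Run:
```python
from st import *
```

```text
18.8 [0.4691 0.324  0.0176] 0.78 [-21.4   4.7  13.7] open mm 0.2
clamp x,y -0.0282 0.0937
```

Emit:
servo_tool:
  series:
    - {"claw": 1,"tx": 0.003,"ty": 0,"tz": 0,"twist": 0}
    - {"claw": 1,"tx": 0.006,"ty": 0,"tz": 0,"twist": 0}
    - {"claw": 1,"tx": 0.006,"ty": 0,"tz": 0,"twist": 0}

```text
clock: 19.05
tool_pos: [0.4696, 0.324, 0.0172]
tool_rot: [0.001, 1.0, 0.008, -0.011]
contact_force: [-34.4, 3.0, 24.7]
width: 0.004
```

Emit:
servo_tool:
  series:
    - {"claw": 1,"tx": -0.01,"ty": 0,"tz": 0,"twist": 0}
    - {"claw": 1,"tx": -0.03,"ty": 0,"tz": 0,"twist": 0}
    - {"claw": 1,"tx": -0.03,"ty": 0.0,"tz": -0.03,"twist": 0}
    - {"claw": 1,"tx": -0.03,"ty": 0.03,"tz": -0.07,"twist": 0}
    - {"claw": 1,"tx": -0.03,"ty": 0.07,"tz": -0.11,"twist": 0}
    - {"claw": 1,"tx": -0.03,"ty": 0.11,"tz": -0.15,"twist": 0}
    - {"claw": 1,"tx": -0.01,"ty": 0.15,"tz": -0.17,"twist": 0}
    - {"claw": 1,"tx": 0.0,"ty": 0.19,"tz": -0.19,"twist": 0}
    - {"claw": 1,"tx": 0.0,"ty": 0.23,"tz": -0.19,"twist": 0}
    - {"claw": 1,"tx": 0.0,"ty": 0.27,"tz": -0.19,"twist": 0}
    - {"claw": 1,"tx": 0.0,"ty": 0.31,"tz": -0.19,"twist": 0}
    - {"claw": 1,"tx": 0.0,"ty": 0.31,"tz": -0.19,"twist": 0}

```text
clock: 20.05
tool_pos: [0.4874, 0.0082, 0.2094]
tool_rot: [-0.0, 1.0, 0.004, 0.002]
contact_force: [0.5, 0.7, -0.2]
width: 0.004
```

Run:
```python
from st import *
from rig import get_image,finder
d=get_image("top"); cv2.imwrite("pics/t14.png",cv2.resize(d["pixels"][150:270,120:260],None,fx=5.6,fy=5,interpolation=cv2.INTER_CUBIC)); pickle.dump(d,open("pics/t14.pkl","wb"))
cv2.imwrite("pics/t14f.png",d["pixels"])
k=[px2w(d,*r["point"],.036).round(4) for r in finder.mark_of("lever_knob",d)]; print(k)
```

```text
20.05 [0.4874 0.0082 0.2094] 0.48 [ 0.5  0.7 -0.2] open mm 0.3
clamp x,y -0.3442 0.0781
[array([0.4795, 0.3536, 0.036 ])]
```

View pics/t14.png

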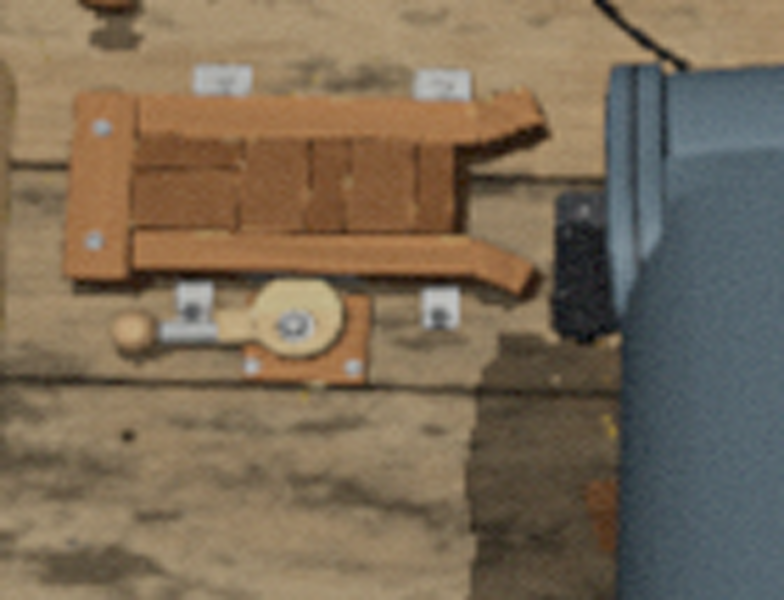

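View pics/t14f.png

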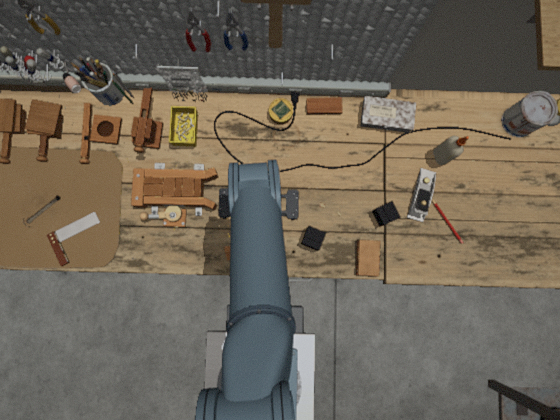

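The row is gripped and the lever looks nearly parallel to the rail. I'll check its angle closer up.

Emit:
servo_tool:
  series:
    - {"claw": 1,"tx": -0.015,"ty": -0.04,"tz": 0.0,"twist": 0}
    - {"claw": 1,"tx": -0.03,"ty": -0.08,"tz": 0.0,"twist": 0}
    - {"claw": 1,"tx": -0.045,"ty": -0.12,"tz": 0.0,"twist": 0}
    - {"claw": 1,"tx": -0.06,"ty": -0.16,"tz": 0.0,"twist": 0}
    - {"claw": 1,"tx": -0.07,"ty": -0.2,"tz": 0.02,"twist": 0}
    - {"claw": 1,"tx": -0.07,"ty": -0.24,"tz": 0.04,"twist": 0}
    - {"claw": 1,"tx": -0.07,"ty": -0.28,"tz": 0.06,"twist": 0}
    - {"claw": 1,"tx": -0.07,"ty": -0.3,"tz": 0.08,"twist": 0}
    - {"claw": 1,"tx": -0.07,"ty": -0.3,"tz": 0.08,"twist": 0}
    - {"claw": 1,"tx": -0.07,"ty": -0.3,"tz": 0.08,"twist": 0}

```text
clock: 20.98
tool_pos: [0.412, 0.3126, 0.1267]
tool_rot: [-0.0, 1.0, 0.007, -0.001]
contact_force: [0.6, -0.3, 0.4]
width: 0.004
```

Run:
```python
from st import *
from rig import get_image,finder
d=get_image("wrist"); cv2.imwrite("pics/w15.png",d["pixels"]); pickle.dump(d,open("pics/w15.pkl","wb"))
```

```text
20.9833 [0.412  0.3126 0.1267] 0.8 [ 0.6 -0.3  0.4] open mm 0.4
clamp x,y -0.0391 0.1509
```

View pics/w15.png

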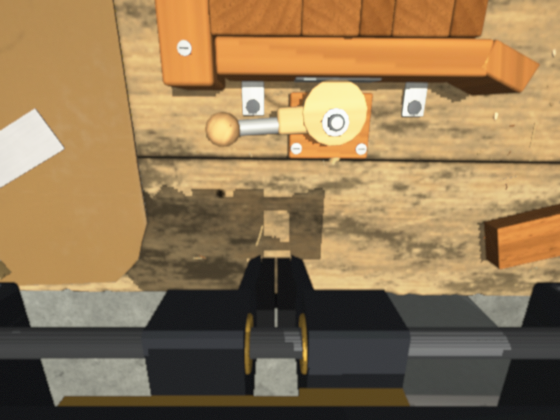

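Run:
```python
from st import *
d=pickle.load(open("pics/w15.pkl","rb"))
cv2.imwrite("pics/w15z.png",cv2.resize(d["pixels"][30:170,190:390],None,fx=4,fy=4,interpolation=cv2.INTER_CUBIC))
```

```text
21.0333 [0.4131 0.3109 0.1277] 0.63 [ 1.1 -1.5  0.3] open mm 0.3
clamp x,y -0.0408 0.1497
```

View pics/w15z.png

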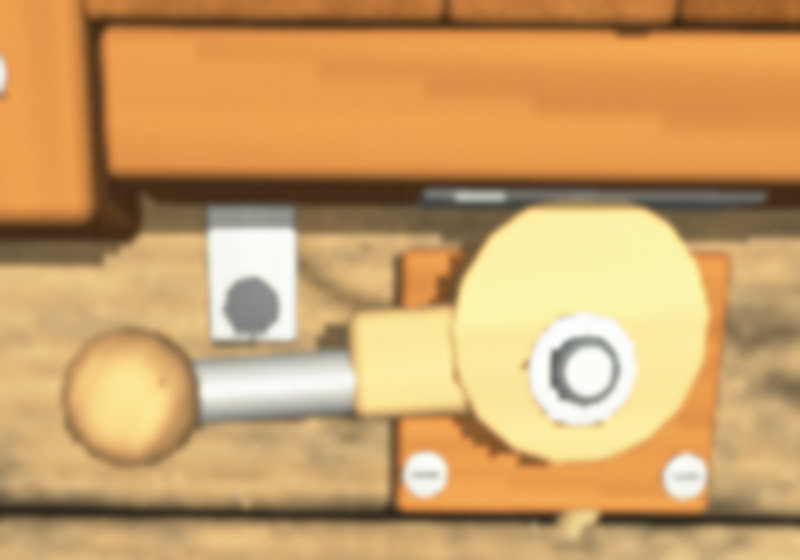

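The close-up shows the lever about 3.5° short of parallel: the knob centre is at (130,397) and the pivot at (583,370), while the rail edge is level. I'll push it home at the knob, where there is more leverage.

Run:
```python
from st import *
d=pickle.load(open("pics/w15.pkl","rb"))
for n,x,y,z in [("knob",130,397,.045),("piv",583,370,.042),("rodL",198,392,.033),("rodR",355,381,.033),("jawL",105,180,.055),("jawR",800,178,.055)]:
    w=px2w(d,30+y/4-.4,190+x/4-.4,z); p=w-C; print(n,w.round(4),(p@u).round(4),(p@v).round(4))
print(go(s,[.43,.354,.13],np.radians(.5)),go(s,[.43,.354,.023],np.radians(.5)))
```

```text
21.0333 [0.4131 0.3109 0.1277] 0.63 [ 1.1 -1.5  0.3] open mm 0.3
clamp x,y -0.0408 0.1497
knob [0.4801 0.351  0.045 ] -0.0013 0.0824
piv [0.4857 0.2704 0.042 ] -0.082 0.0775
rodL [0.4804 0.3403 0.033 ] -0.012 0.0822
rodR [0.4828 0.311  0.033 ] -0.0413 0.08
jawL [0.5144 0.352  0.055 ] -0.0006 0.0481
jawR [0.5164 0.2401 0.055 ] -0.1124 0.0471
(array([ 0.0174, -0.0429, -0.0024]), np.float64(0.13)) (array([ 0.0174, -0.0429,  0.1046]), np.float64(0.13))
```

Emit:
servo_tool:
  series:
    - {"claw": 1,"tx": 0.01,"ty": -0.02,"tz": 0,"twist": 0}
    - {"claw": 1,"tx": 0.017,"ty": -0.04,"tz": 0,"twist": 0}
    - {"claw": 1,"tx": 0.017,"ty": -0.042,"tz": 0.025,"twist": 0}
    - {"claw": 1,"tx": 0.017,"ty": -0.042,"tz": 0.055,"twist": 0}
    - {"claw": 1,"tx": 0.017,"ty": -0.042,"tz": 0.085,"twist": 0}
    - {"claw": 1,"tx": 0.017,"ty": -0.042,"tz": 0.104,"twist": 0}
    - {"claw": 1,"tx": 0.025,"ty": -0.042,"tz": 0.104,"twist": 0}
    - {"claw": 1,"tx": 0.035,"ty": -0.042,"tz": 0.104,"twist": 0}
    - {"claw": 1,"tx": 0.043,"ty": -0.042,"tz": 0.104,"twist": 0}
    - {"claw": 1,"tx": 0.05,"ty": -0.042,"tz": 0.104,"twist": 0}
    - {"claw": 1,"tx": 0.055,"ty": -0.042,"tz": 0.104,"twist": 0}
    - {"claw": 1,"tx": 0.055,"ty": -0.042,"tz": 0.104,"twist": 0}

```text
clock: 22.03
tool_pos: [0.4649, 0.3534, 0.0255]
tool_rot: [0.0, 1.0, 0.005, -0.003]
contact_force: [-14.5, 0.0, 11.1]
width: 0.006
```

Run:
```python
from st import *
from rig import get_image,finder
d=get_image("wrist"); cv2.imwrite("pics/w16.png",d["pixels"])
```

```text
22.0333 [0.4649 0.3534 0.0255] 0.57 [-14.5   0.   11.1] open mm 0.5
clamp x,y 0.0013 0.0976
```

View pics/w16.png

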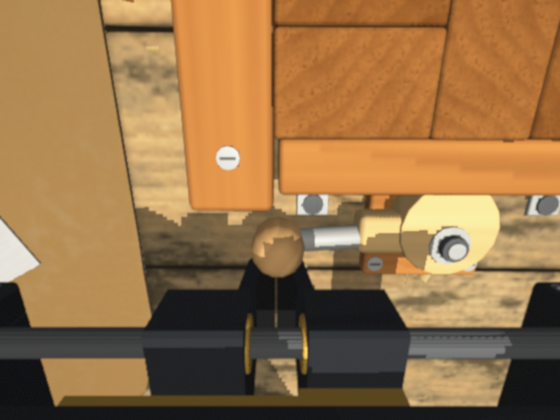

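Contact is at 14.5 N, and the rod now looks parallel to the rail. I'll press a little more, then check.

Emit:
servo_tool:
  series:
    - {"claw": 1,"tx": 0.004,"ty": 0,"tz": 0,"twist": 0}
    - {"claw": 1,"tx": 0.008,"ty": 0,"tz": 0,"twist": 0}
    - {"claw": 1,"tx": 0.01,"ty": 0,"tz": 0,"twist": 0}
    - {"claw": 1,"tx": 0.01,"ty": 0,"tz": 0,"twist": 0}

```text
clock: 22.42
tool_pos: [0.4656, 0.3535, 0.0249]
tool_rot: [0.002, 1.0, 0.007, -0.01]
contact_force: [-36.6, -2.8, 28.3]
width: 0.004
```

Emit:
servo_tool:
  series:
    - {"claw": 1,"tx": -0.01,"ty": 0,"tz": 0,"twist": 0}
    - {"claw": 1,"tx": -0.04,"ty": 0,"tz": 0,"twist": 0}
    - {"claw": 1,"tx": -0.05,"ty": 0.01,"tz": -0.03,"twist": 0}
    - {"claw": 1,"tx": -0.055,"ty": 0.03,"tz": -0.07,"twist": 0}
    - {"claw": 1,"tx": -0.055,"ty": 0.042,"tz": -0.104,"twist": 0}
    - {"claw": 1,"tx": -0.055,"ty": 0.042,"tz": -0.104,"twist": 0}
    - {"claw": 1,"tx": -0.055,"ty": 0.042,"tz": -0.104,"twist": 0}

```text
clock: 23.0
tool_pos: [0.4269, 0.3104, 0.1318]
tool_rot: [-0.002, 1.0, 0.003, 0.003]
contact_force: [-0.4, 0.1, 0.1]
width: 0.005
```

Run:
```python
from st import *
from rig import get_image,finder
d=get_image("wrist"); cv2.imwrite("pics/w17z.png",cv2.resize(d["pixels"][20:160,150:350],None,fx=4,fy=4,interpolation=cv2.INTER_CUBIC)); pickle.dump(d,open("pics/w17.pkl","wb"))
```

```text
23.0 [0.4269 0.3104 0.1318] 0.35 [-0.4  0.1  0.1] open mm 0.4
clamp x,y -0.0414 0.136
```

View pics/w17z.png

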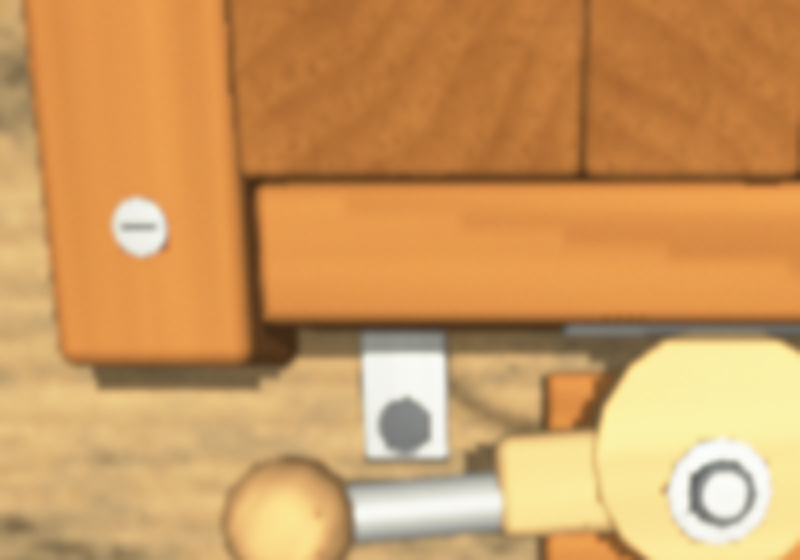

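Run:
```python
from st import *
d=pickle.load(open("pics/w17.pkl","rb"))
print(rot(d["attitude"]).as_matrix().round(3))
W={}
for n,x,y,z in [("knob",288,516,.045),("piv",720,492,.042),("rodL",348,513.5,.033),("rodR",500,504,.033),("jawL",260,322,.055),("jawR",800,320,.055),("blkL",240,178,.058),("blkR",585,176,.058)]:
    w=px2w(d,20+y/4-.4,150+x/4-.4,z); p=w-C;W[n]=w; print(n,w.round(4),(p@u).round(4),(p@v).round(4))
for a,b in [("knob","piv"),("rodL","rodR"),("jawL","jawR"),("blkL","blkR")]:
    e=W[a]-W[b]; print(a,np.degrees(np.arctan2(e[1],e[0])).round(2))
# initial lever angle / earlier
d=pickle.load(open("pics/w15.pkl","rb"))
```

```text
23.05 [0.4256 0.3104 0.1299] 0.42 [ 0.5 -0.3 -1.3] open mm 0.4
clamp x,y -0.0414 0.1373
[[ 0.007 -0.95  -0.311]
 [-1.    -0.008  0.003]
 [-0.005  0.311 -0.951]]
knob [0.4815 0.3507 0.045 ] -0.0016 0.081
piv [0.4862 0.2703 0.042 ] -0.0821 0.0771
rodL [0.4807 0.3411 0.033 ] -0.0112 0.0819
rodR [0.4827 0.3114 0.033 ] -0.0409 0.0801
jawL [0.515  0.3521 0.055 ] -0.0005 0.0475
jawR [0.516  0.2607 0.055 ] -0.0919 0.0473
blkL [0.5368 0.3536 0.058 ] 0.0008 0.0257
blkR [0.5375 0.2978 0.058 ] -0.055 0.0255
knob 93.33
rodL 93.94
jawL 90.59
blkL 90.66
```

Run:
```python
import cv2
i=cv2.imread("pics/w16.png")[170:290,230:430]
cv2.imwrite("pics/w16z.png",cv2.resize(i,None,fx=4,fy=4,interpolation=cv2.INTER_CUBIC))
```

```text
(no output)
```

View pics/w16z.png

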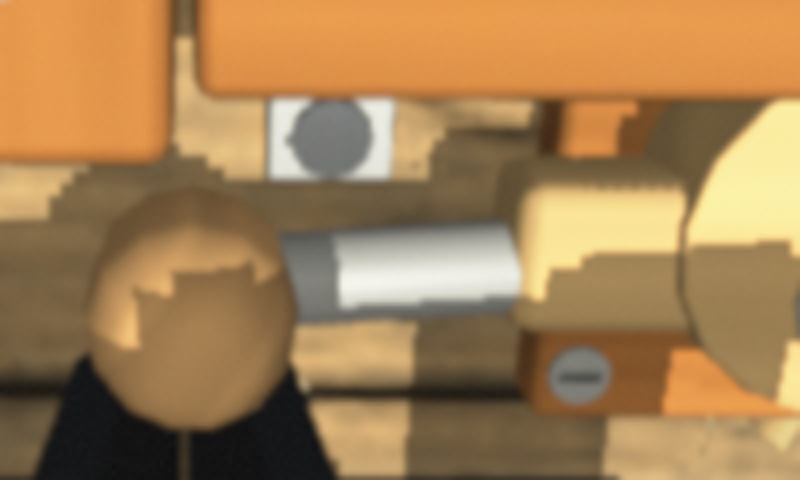

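The lever still measures about 3° short, yet it met a hard stop: going from 14 to 36 N moved it less than 0.7 mm. I'll check whether the blocks are sitting square.

Emit:
servo_tool:
  series:
    - {"claw": 1,"tx": 0.02,"ty": 0.01,"tz": -0.02,"twist": 0}
    - {"claw": 1,"tx": 0.045,"ty": 0.025,"tz": -0.02,"twist": 0}
    - {"claw": 1,"tx": 0.06,"ty": 0.035,"tz": -0.02,"twist": 0}
    - {"claw": 1,"tx": 0.06,"ty": 0.04,"tz": -0.02,"twist": 0}
    - {"claw": 1,"tx": 0.06,"ty": 0.04,"tz": -0.02,"twist": 0}

```text
clock: 23.47
tool_pos: [0.4842, 0.2689, 0.1468]
tool_rot: [0.001, 1.0, 0.003, -0.001]
contact_force: [-1.0, -0.2, -0.7]
width: 0.006
```

Run:
```python
from st import *
from rig import get_image,finder
d=get_image("wrist"); cv2.imwrite("pics/w18.png",cv2.resize(d["pixels"][40:260,120:420],None,fx=2.66,fy=2.66,interpolation=cv2.INTER_CUBIC)); pickle.dump(d,open("pics/w18.pkl","wb"))
```

```text
23.4667 [0.4842 0.2689 0.1468] 0.36 [-1.  -0.2 -0.7] open mm 0.5
clamp x,y -0.0834 0.079
```

View pics/w18.png

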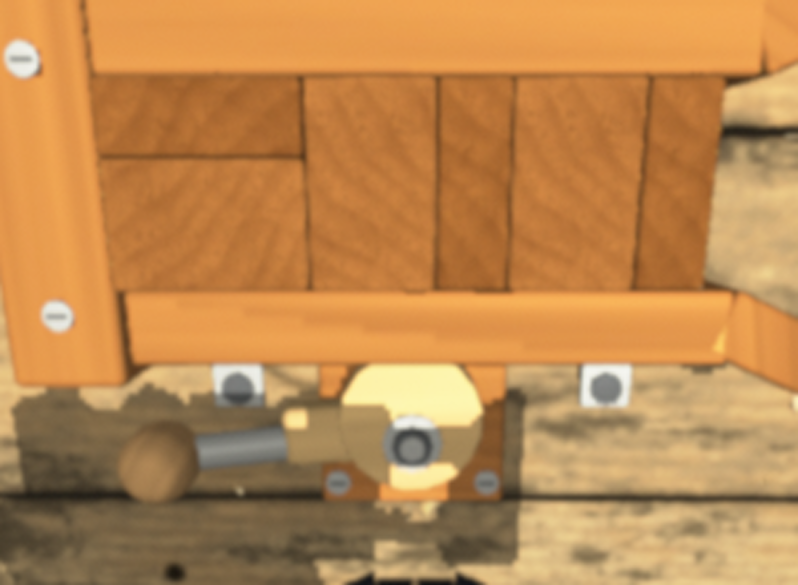

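Run:
```python
from st import *
D={k:pickle.load(open(f"pics/{k}.pkl","rb")) for k in["w15","w17","w18"]}
def ray(k,x,y,f,r0,c0):
    d=D[k]; v=rot(d["attitude"]).apply([(c0+x/f-.4-d["cx"])/d["fx"],(r0+y/f-.4-d["cy"])/d["fy"],1]); return np.array(d["xyz"]),v/np.linalg.norm(v)
def tri(rs):
    A=sum(np.eye(3)-np.outer(v,v) for c,v in rs); b=sum((np.eye(3)-np.outer(v,v))@c for c,v in rs); p=np.linalg.solve(A,b)
    return p.round(4),[np.linalg.norm((np.eye(3)-np.outer(v,v))@(p-c)).round(4) for c,v in rs]
Z={"w15":(4,30,190),"w17":(4,20,150),"w18":(2.66,40,120)}
def T(**kw): return tri([ray(k,x,y,*Z[k]) for k,(x,y) in kw.items()])
print("knob",T(w17=(288,516),w18=(159,462)))
print("washer",T(w17=(722,492),w18=(412,447)))
print("rodout",T(w17=(348,513.5),w18=(199,452.5)))
print("rodin",T(w17=(500,504),w18=(285,443)))
print("jawL",T(w17=(262,322),w18=(131,364)))
for k in D: print(k,D[k]["xyz"].round(3))
```

```text
23.5167 [0.4832 0.2702 0.1469] 0.47 [ 0.1 -0.   0. ] open mm 0.5
clamp x,y -0.0821 0.0801
knob (array([0.4808, 0.3512, 0.0402]), [np.float64(0.0003), np.float64(0.0003)])
washer (array([0.4858, 0.2692, 0.0385]), [np.float64(0.0001), np.float64(0.0001)])
rodout (array([0.4799, 0.3415, 0.0275]), [np.float64(0.0003), np.float64(0.0003)])
rodin (array([0.4823, 0.3119, 0.0253]), [np.float64(0.0006), np.float64(0.0006)])
jawL (array([0.5152, 0.3525, 0.052 ]), [np.float64(0.0001), np.float64(0.0001)])
w15 [0.494 0.313 0.271]
w17 [0.508 0.31  0.277]
w18 [0.567 0.269 0.291]
```

Run:
```python
from st import *
d18=pickle.load(open("pics/w18.pkl","rb"));d17=pickle.load(open("pics/w17.pkl","rb"))
for d,t in [(d17,[.4256,.3104,.1299]),(d18,s["tool_pos"])]: print((d["xyz"]-t).round(4))
d=dict(d18); d["xyz"]=np.array([.4649,.3534,.0255])+(d18["xyz"]-s["tool_pos"])
g=lambda x,y,z: px2w(d,170+y/4-.4,230+x/4-.4,z)
print("knob",g(193,308,.0402)); print("rodout",g(290,279,.0275),"rodin",g(512,267,.0253)); print("jaw",g(200,97,.052))
i=cv2.imread("pics/w16.png"); print("washer",px2w(d,248,453,.0385))
```

```text
23.5167 [0.4832 0.2702 0.1469] 0.47 [ 0.1 -0.   0. ] open mm 0.5
clamp x,y -0.0821 0.0801
[ 0.0824 -0.0009  0.1472]
[ 0.0833 -0.0013  0.1446]
knob [0.48786112 0.35054572 0.0402    ]
rodout [0.48603627 0.33822946 0.0275    ] rodin [0.48692693 0.30980758 0.0253    ]
jaw [0.51626871 0.35020889 0.052     ]
washer [0.48690189 0.26836395 0.0385    ]
```

The triangulated positions show the lever was home under load and sprang back about 3° when I let go abruptly. I'll push it again gently and back off slowly.

Emit:
servo_tool:
  series:
    - {"claw": 1,"tx": -0.025,"ty": -0.03,"tz": 0,"twist": 0}
    - {"claw": 1,"tx": -0.048,"ty": -0.06,"tz": 0,"twist": 0}
    - {"claw": 1,"tx": -0.053,"ty": -0.084,"tz": 0,"twist": 0}
    - {"claw": 1,"tx": -0.053,"ty": -0.084,"tz": 0.03,"twist": 0}
    - {"claw": 1,"tx": -0.053,"ty": -0.084,"tz": 0.06,"twist": 0}
    - {"claw": 1,"tx": -0.053,"ty": -0.084,"tz": 0.09,"twist": 0}
    - {"claw": 1,"tx": -0.053,"ty": -0.084,"tz": 0.115,"twist": 0}
    - {"claw": 1,"tx": -0.053,"ty": -0.084,"tz": 0.124,"twist": 0}
    - {"claw": 1,"tx": -0.045,"ty": -0.084,"tz": 0.124,"twist": 0}
    - {"claw": 1,"tx": -0.037,"ty": -0.084,"tz": 0.124,"twist": 0}
    - {"claw": 1,"tx": -0.03,"ty": -0.084,"tz": 0.124,"twist": 0}
    - {"claw": 1,"tx": -0.025,"ty": -0.084,"tz": 0.124,"twist": 0}

```text
clock: 24.52
tool_pos: [0.4598, 0.3552, 0.0255]
tool_rot: [-0.001, 1.0, 0.004, 0.001]
contact_force: [-7.5, 2.7, 2.6]
width: 0.004
```

Emit:
servo_tool:
  series:
    - {"claw": 1,"tx": 0.003,"ty": 0,"tz": 0,"twist": 0}
    - {"claw": 1,"tx": 0.006,"ty": 0,"tz": 0,"twist": 0}
    - {"claw": 1,"tx": 0.008,"ty": 0,"tz": 0,"twist": 0}
    - {"claw": 1,"tx": 0.009,"ty": 0,"tz": 0,"twist": 0}

```text
clock: 24.85
tool_pos: [0.4644, 0.3558, 0.0249]
tool_rot: [-0.0, 1.0, 0.005, -0.002]
contact_force: [-12.3, 1.6, 6.8]
width: 0.008
```

Run:
```python
from st import *
```

```text
24.85 [0.4644 0.3558 0.0249] 0.58 [-12.3   1.6   6.8] open mm 0.7
clamp x,y 0.0037 0.0981
```

Emit:
servo_tool:
  series:
    - {"claw": 1,"tx": 0.001,"ty": 0,"tz": 0,"twist": 0}
    - {"claw": 1,"tx": 0.002,"ty": 0,"tz": 0,"twist": 0}
    - {"claw": 1,"tx": 0.002,"ty": 0,"tz": 0,"twist": 0}
    - {"claw": 1,"tx": 0.002,"ty": 0,"tz": 0,"twist": 0}

```text
clock: 25.18
tool_pos: [0.4645, 0.3558, 0.0248]
tool_rot: [0.0, 1.0, 0.006, -0.003]
contact_force: [-14.9, 0.4, 11.2]
width: 0.004
```

Emit:
servo_tool:
  series:
    - {"claw": 1,"tx": -0.0005,"ty": 0,"tz": 0,"twist": 0}
    - {"claw": 1,"tx": -0.001,"ty": 0,"tz": 0,"twist": 0}
    - {"claw": 1,"tx": -0.0015,"ty": 0,"tz": 0,"twist": 0}
    - {"claw": 1,"tx": -0.002,"ty": 0,"tz": 0,"twist": 0}
    - {"claw": 1,"tx": -0.0025,"ty": 0,"tz": 0,"twist": 0}
    - {"claw": 1,"tx": -0.003,"ty": 0,"tz": 0,"twist": 0}
    - {"claw": 1,"tx": -0.0035,"ty": 0,"tz": 0,"twist": 0}
    - {"claw": 1,"tx": -0.004,"ty": 0,"tz": 0,"twist": 0}
    - {"claw": 1,"tx": -0.0045,"ty": 0,"tz": 0,"twist": 0}
    - {"claw": 1,"tx": -0.005,"ty": 0,"tz": 0,"twist": 0}
    - {"claw": 1,"tx": -0.0055,"ty": 0,"tz": 0,"twist": 0}
    - {"claw": 1,"tx": -0.006,"ty": 0,"tz": 0,"twist": 0}

```text
clock: 26.18
tool_pos: [0.4635, 0.3545, 0.0243]
tool_rot: [-0.0, 1.0, 0.004, 0.0]
contact_force: [-2.5, 0.6, 2.2]
width: 0.005
```

Run:
```python
from st import *
```

```text
26.1833 [0.4635 0.3545 0.0243] 0.5 [-2.5  0.6  2.2] open mm 0.5
clamp x,y 0.0024 0.099
```

Only about 1 mm of spring-back so far, with 2.5 N left. I'll keep backing off slowly and then look.

Emit:
servo_tool:
  series:
    - {"claw": 1,"tx": -0.0005,"ty": 0,"tz": 0,"twist": 0}
    - {"claw": 1,"tx": -0.001,"ty": 0,"tz": 0,"twist": 0}
    - {"claw": 1,"tx": -0.0015,"ty": 0,"tz": 0,"twist": 0}
    - {"claw": 1,"tx": -0.002,"ty": 0,"tz": 0,"twist": 0}
    - {"claw": 1,"tx": -0.003,"ty": 0,"tz": 0,"twist": 0}
    - {"claw": 1,"tx": -0.004,"ty": 0,"tz": 0,"twist": 0}
    - {"claw": 1,"tx": -0.006,"ty": 0,"tz": 0,"twist": 0}
    - {"claw": 1,"tx": -0.01,"ty": 0,"tz": 0,"twist": 0}
    - {"claw": 1,"tx": -0.018,"ty": 0,"tz": 0,"twist": 0}
    - {"claw": 1,"tx": -0.03,"ty": 0,"tz": 0,"twist": 0}
    - {"claw": 1,"tx": -0.035,"ty": 0,"tz": -0.02,"twist": 0}
    - {"claw": 1,"tx": -0.035,"ty": 0,"tz": -0.05,"twist": 0}

```text
clock: 27.18
tool_pos: [0.4235, 0.3527, 0.0718]
tool_rot: [0.002, 1.0, 0.006, -0.003]
contact_force: [-0.2, 0.5, 0.3]
width: 0.006
```

Emit:
servo_tool:
  series:
    - {"claw": 1,"tx": 0,"ty": 0.01,"tz": -0.03,"twist": 0}
    - {"claw": 1,"tx": 0,"ty": 0.03,"tz": -0.05,"twist": 0}
    - {"claw": 1,"tx": -0.01,"ty": 0.045,"tz": -0.055,"twist": 0}
    - {"claw": 1,"tx": -0.01,"ty": 0.045,"tz": -0.055,"twist": 0}
    - {"claw": 1,"tx": -0.01,"ty": 0.045,"tz": -0.055,"twist": 0}

```text
clock: 27.6
tool_pos: [0.4177, 0.3087, 0.129]
tool_rot: [-0.0, 1.0, 0.004, 0.0]
contact_force: [0.0, 0.5, -0.8]
width: 0.005
```

Run:
```python
from st import *
from rig import get_image,finder
d=get_image("wrist"); cv2.imwrite("pics/w19z.png",cv2.resize(d["pixels"][30:170,190:390],None,fx=4,fy=4,interpolation=cv2.INTER_CUBIC)); pickle.dump(d,open("pics/w19.pkl","wb"))
print(d["xyz"])
```

```text
27.6 [0.4177 0.3087 0.129 ] 0.51 [ 0.   0.5 -0.8] open mm 0.4
clamp x,y -0.0431 0.1452
[0.49972064 0.30865268 0.27382574]
```

View pics/w19z.png

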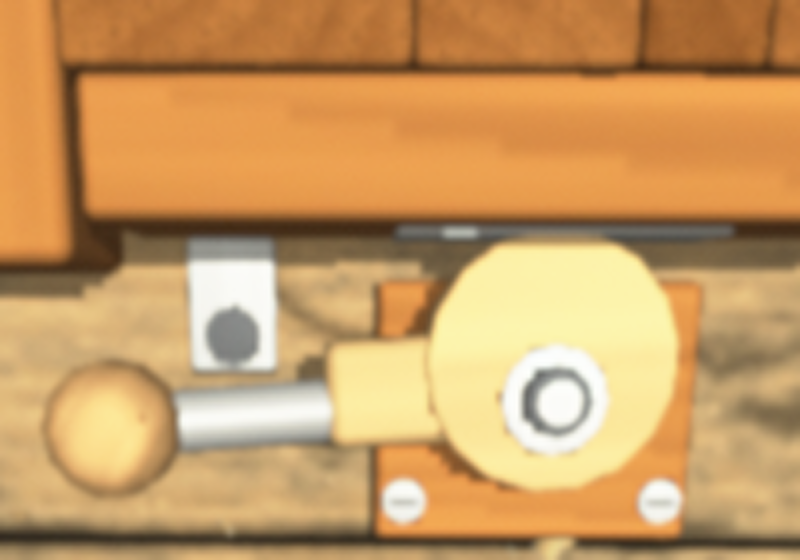

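Emit:
servo_tool:
  series:
    - {"claw": 1}
    - {"claw": 1}
    - {"claw": 1}
    - {"claw": 1}
    - {"claw": 1}
    - {"claw": 1}
    - {"claw": 1}
    - {"claw": 1}
    - {"claw": 1}
    - {"claw": 1}
    - {"claw": 1}
    - {"claw": 1}

```text
validation failed for argument at $.se...
```

Run:
```python
from st import *
from rig import get_image,finder
d=get_image("wrist"); cv2.imwrite("pics/w20z.png",cv2.resize(d["pixels"][30:170,190:390],None,fx=4,fy=4,interpolation=cv2.INTER_CUBIC)); pickle.dump(d,open("pics/w20.pkl","wb"))
a=pickle.load(open("pics/w19.pkl","rb"))
print(d["xyz"]-a["xyz"])
# knob shift vs static surroundings
ga=cv2.cvtColor(a["pixels"],cv2.COLOR_BGR2GRAY).astype(np.float32); gb=cv2.cvtColor(d["pixels"],cv2.COLOR_BGR2GRAY).astype(np.float32)
for n,(r0,r1,c0,c1) in dict(knob=(116,158,198,238),rod=(120,148,234,275),plate=(80,128,234,262),washer=(112,148,312,345)).items():
    print(n,cv2.phaseCorrelate(ga[r0:r1,c0:c1].copy(),gb[r0:r1,c0:c1].copy()))
```

```text
27.65 [0.4178 0.3094 0.1287] 0.56 [0.3 1.  0.2] open mm 0.3
clamp x,y -0.0423 0.1451
[ 0.00018594  0.00079313 -0.000425  ]
knob ((1.1239507307421484, 0.7177433659932504), 1.0974209626515707)
rod ((1.0881395461035233, 0.07277335276518393), 0.9640492859593144)
plate ((0.48737530304054033, 0.0779603768683863), 0.8993726637628343)
washer ((0.9144881256738451, 0.15120106629233376), 0.9857862290040946)
```

Emit:
servo_tool:
  series:
    - {"claw": 1,"tx": 0,"ty": 0,"tz": 0,"twist": 0}
    - {"claw": 1,"tx": 0,"ty": 0,"tz": 0,"twist": 0}
    - {"claw": 1,"tx": 0,"ty": 0,"tz": 0,"twist": 0}
    - {"claw": 1,"tx": 0,"ty": 0,"tz": 0,"twist": 0}
    - {"claw": 1,"tx": 0,"ty": 0,"tz": 0,"twist": 0}
    - {"claw": 1,"tx": 0,"ty": 0,"tz": 0,"twist": 0}
    - {"claw": 1,"tx": 0,"ty": 0,"tz": 0,"twist": 0}
    - {"claw": 1,"tx": 0,"ty": 0,"tz": 0,"twist": 0}
    - {"claw": 1,"tx": 0,"ty": 0,"tz": 0,"twist": 0}
    - {"claw": 1,"tx": 0,"ty": 0,"tz": 0,"twist": 0}
    - {"claw": 1,"tx": 0,"ty": 0,"tz": 0,"twist": 0}
    - {"claw": 1,"tx": 0,"ty": 0,"tz": 0,"twist": 0}

```text
clock: 28.7
tool_pos: [0.4186, 0.3089, 0.1289]
tool_rot: [-0.0, 1.0, 0.004, 0.0]
contact_force: [0.1, -0.9, 0.1]
width: 0.002
```

Run:
```python
from st import *
from rig import get_image,finder
d=get_image("wrist"); cv2.imwrite("pics/w21z.png",cv2.resize(d["pixels"][30:170,190:390],None,fx=4,fy=4,interpolation=cv2.INTER_CUBIC)); pickle.dump(d,open("pics/w21.pkl","wb"))
a=pickle.load(open("pics/w20.pkl","rb"))
print(d["xyz"]-a["xyz"])
ga=cv2.cvtColor(a["pixels"],cv2.COLOR_BGR2GRAY).astype(np.float32); gb=cv2.cvtColor(d["pixels"],cv2.COLOR_BGR2GRAY).astype(np.float32)
for n,(r0,r1,c0,c1) in dict(knob=(116,158,198,238),rod=(120,148,234,275),plate=(80,128,234,262),washer=(112,148,312,345)).items():
    print(n,np.round(cv2.phaseCorrelate(ga[r0:r1,c0:c1].copy(),gb[r0:r1,c0:c1].copy())[0],2))
```

```text
28.7 [0.4186 0.3089 0.1289] 0.51 [ 0.1 -0.9  0.1] open mm 0.2
clamp x,y -0.0429 0.1443
[ 0.0007526  -0.00058495  0.00024863]
knob [-0.96  1.69]
rod [-0.04  0.37]
plate [-0.57  1.09]
washer [-0.9   1.16]
```

View pics/w21z.png

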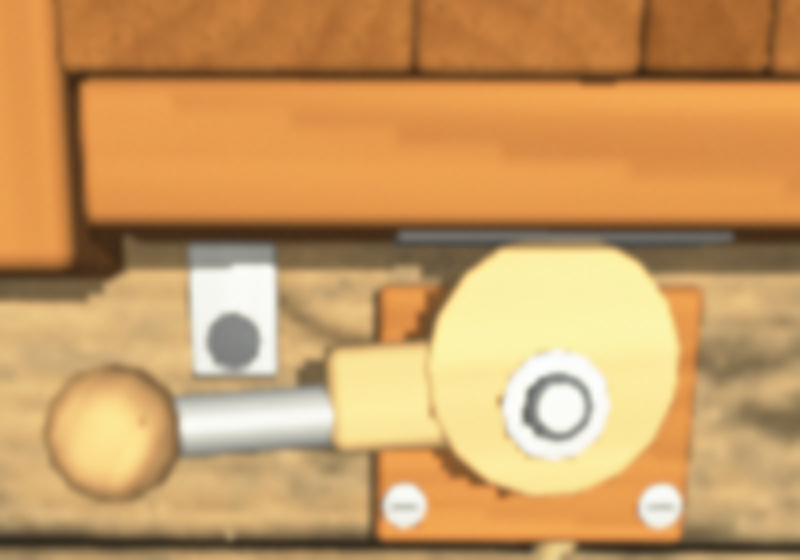

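Run:
```python
from st import *
from rig import get_image,job
d=get_image("top"); cv2.imwrite("pics/t22.png",d["pixels"])
print(job.sign_off())
```

```text
28.75 [0.4186 0.3089 0.1289] 0.51 [0.1 0.2 0.7] open mm 0.4
clamp x,y -0.0429 0.1443
the job is handed in; nothing more can be done
None
```

View pics/t22.png

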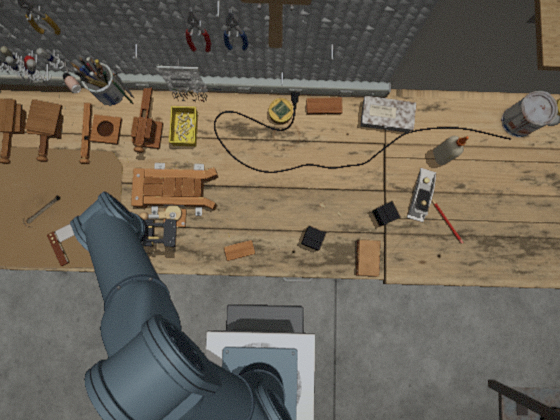

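The job is handed in at about 29 s. All three blocks are in the clamp and gripped, but the cam lever rests about 3° short of fully home.

- **Blocks:** I slid both loose oak blocks upright along the bench and in at the mouth, one after the other. I pushed each up against the row until the force rose to about 9–10 N. The close-up picture shows the three in single file, square, with no gaps to one another or to the stop, and the jaw bearing on all of them.
- **Lever:** I swung it home and pushed it three times, with up to about 37 N measured at the tool. Under load it reached home, but each time it sprang back when released, even when I backed off slowly. It rests at roughly 1.52 rad instead of 1.57. In two pictures a second apart it had not moved, and the jaw stayed closed on the row.
- **Rest of the scene:** In the last picture the offcut, the plane and the black look-alike blocks lie where they started. The arm is clear of everything.

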